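# Tip the glaze test tiles into the dryer, lock the tray and set the dial

### The job

Set every clay test tile, one at a time, on the blue patch of the tipping tray so that its weight tips the tray and it slides into the dryer basket; do not reach a tile into or over the basket yourself. When all the tiles are in and the tray has swung back level, push the flat locking blade, tongue first, fully home into the slot under the yellow bridge and leave it there. Finally turn the dial until its pointer stands at the red mark, and leave the other things on the table where they are.

Things in the scene. Friction and masses are not known exactly. Their poses are not given: they have to be found in the camera images.
- tile1: bisque clay test tile shaped like an upside-down T: flat base 74 x 56 x 10 mm with an upright rib 74 long, 12 thick, 28 mm tall along the middle of the base (38 mm tall overall); upper half of the rib glazed blue. About 0.18 kg (0.14 to 0.23). Origin at the centre of the underside; x along the rib, z up from base to rib. Pinch it by the rib. May be absent.
- tile2: bisque clay test tile shaped like an upside-down T: flat base 74 x 56 x 10 mm with an upright rib 74 long, 12 thick, 28 mm tall along the middle of the base (38 mm tall overall); upper half of the rib glazed green. About 0.18 kg (0.14 to 0.23). Origin at the centre of the underside; x along the rib, z up from base to rib. Pinch it by the rib. May be absent.
- tile3: bisque clay test tile shaped like an upside-down T: flat base 74 x 56 x 10 mm with an upright rib 74 long, 12 thick, 28 mm tall along the middle of the base (38 mm tall overall); upper half of the rib glazed white. About 0.18 kg (0.14 to 0.23). Origin at the centre of the underside; x along the rib, z up from base to rib. Pinch it by the rib. May be absent.
- tile4: bisque clay test tile shaped like an upside-down T: flat base 74 x 56 x 10 mm with an upright rib 74 long, 12 thick, 28 mm tall along the middle of the base (38 mm tall overall); upper half of the rib glazed dark brown. About 0.18 kg (0.14 to 0.23). Origin at the centre of the underside; x along the rib, z up from base to rib. Pinch it by the rib. May be absent.
- station: fixed drying station: green frame with a metal tipping tray, an open steel dryer basket and a lock shelf. Origin on the table right under the tray's pivot; its +y points from the pivot to the lock shelf, -y to the basket. Tiles slide easily on its polished metal (friction about 0.2).
- tray_pivot (a point): the tray's pivot, fixed on the station, 175 mm above the table, axis along the station's x. The tray is a trough 100 mm wide inside (station x) with side walls 13 mm high, reaching 60 mm from the pivot on the lock side and 130 mm on the basket side; floor 183 mm above the table when level.
- tray (a joint): angle of the tipping tray in rad: 0 = level (rest stop; a counterweight brings it back when empty), 0.6 = fully tipped, basket end down. A tile let go with its centre 40 mm or more on the basket side of the pivot tips it and slides off into the basket within about two seconds; the tray then swings back level by itself.
- tray_pad (a point): centre of the blue patch (60 x 78 mm) on the tray's floor, 50 mm on the basket side of the pivot, at floor height: the place to set a tile, best with its rib along the station's y. Moves with the tray.
- basket_mid (a point): middle of the dryer basket's sloping floor, 55 mm above the table. The basket is 178 mm (station x) by 338 mm (station y) inside; its floor slopes 0.245 rad down away from the tray, from about 96 to 13 mm above the table, so tiles queue up against the far wall. Long walls 140 mm high, far wall 130 mm, wall under the tray 98 mm.
- blade: steel locking blade lying flat: plate 120 x 60 x 6 mm, upright red handle rib on it (70 long, 12 thick, top 40 mm above the underside). Origin at the centre of the plate's underside; +x to the tongue tip, 60 mm ahead. Rib along x from 50 mm behind to 20 mm ahead of the origin: 40 mm of bare tongue in front. Pinch by the rib (its centre 15 mm behind the origin). 0.2 kg.
- lock_stop (a point): point on the lock shelf's top (184.5 mm above the table) under the middle of the outer (+y) face of the yellow bridge. The blade enters level, tongue first, along the station's -y, and is home when the front of its rib meets this face: blade origin 20 mm to +y of this point, tongue tip over the tray's end.
- lock_slot (a point): middle of the slot under the bridge, on the shelf. Slot 68 mm wide, 11 mm high; the bridge bar is 15 mm deep (station y), 12 mm tall. Side cheeks 11 mm high reach 35 mm out in front of the bridge, 68 mm apart. The shelf is 100 mm wide and reaches 109 mm out from the bridge's outer face.
- panel: fixed grey control panel of the dryer, 100 x 130 mm, 50 mm tall, dial on its top. Origin at the centre of the underside.
- dial (a joint): angle of the black dial in rad, grows clockwise seen from above, range 0 to 4.4. At 0 the dial's white pointer line points along the panel's -x; white ticks every 0.4 rad; the red mark is at 2.0. Turns with light friction (0.03 N m) and stays where it is left.
- dial_grip (a point): point on the dial's axis at the middle of its bar grip; the bar is 49 mm long, 14 mm thick and 32 mm tall, its top 7 mm above this point (87 mm above the table); the round disc under it has its top 23 mm below this point. Turns with the dial: its x axis lies along the bar, pointer end at -x.
- dial_mark (a point): the red mark on the panel's top, 43 mm from the dial's axis.
- jar: bystander: amber glass jar, 64 mm across, 85 mm tall, stands loose; leave alone. Origin at the centre of the underside.
- tin: bystander: low white tin, 56 mm across, 50 mm tall, stands loose; leave alone. Origin at the centre of the underside.
- cup: bystander: terracotta cup, 80 mm across, 100 mm tall, stands loose; leave alone. Origin at the centre of the underside.
- dish: bystander: white ceramic dish, 90 mm across, 22 mm tall, stands loose; leave alone. Origin at the centre of the underside.
- tool_rib: bystander: flat wooden modelling tool, about 155 x 28 x 10 mm, stands loose; leave alone. Origin at the centre of the underside.
- brush: bystander: wooden brush, 200 mm long, 20 mm thick, stands loose; leave alone. Origin at the centre of the underside.
- prop: bystander: waisted clay kiln prop, 60 mm across, 78 mm tall, stands loose; leave alone. Origin at the centre of the underside.

How it is judged:
By the outcome, as a careful person would: the job done as asked, in the order asked, and still so for the second after the job is handed in, with the robot touching nothing.
Of tile1, tile2, tile3, tile4 only 3 to 4 are there at a start; the rules pass over those that are not, and their reading is None.
At some moment in a run one of tile1, tile2, tile3, tile4 may be knocked a few centimetres aside while the robot is not near it.
Once in a run the grip may slacken for a moment while it holds something.
It also fails if it takes over 210 s, if anything falls off the work surface, if the arm or the gripper's body presses on something with over 40 N, if the wrist force passes 120 N, or if a joint passes its speed limit or range.

### The arm

A 6-joint arm with a two-finger parallel gripper is mounted at the origin on the work surface. World frame = base frame: x ahead of the robot, y to its left, z up, the work surface at z = 0. Lengths are in mm, angles in rad, forces in N, time in s.
With the tool pointing down it reaches from about 400 to 925 mm from the base axis. Payload 12.5 kg.
Tool frame: the origin (TCP) lies at the very end of the fingers, on their centre line; the grasp point (between the pads) lies 19 mm behind it (env.grasp_offset is the distance from the TCP to the grasp point, in mm); z points along the fingers, y is the direction in which the jaws open and shut (so a half turn about z gives the same grasp; the last joint's range is limited). The gripper opens to 95 mm and grips with 3 to 60 N. Pads are 20 mm wide; open, the fingers measure 119 mm over their backs; the gripper's body (75 mm by 180 mm) begins 59 mm behind the grasp point.
Start: joints at [1.122, 0.491, 1.559, -0, 1.092, -0.106], TCP at [210.062, 588.66, 214.661] pointing down, gripper open.
Joint ranges: [-3.1, 3.1], [-0.84, 2.19], [0.05, 2.79], [-1.13, 4.28], [0.06, 2.93], [-2.69, 2.69]. Speed limits (rad/s): [2.22, 2.22, 2.79, 3.14, 3.14, 3.14].

### API

Orientations are given as [roll, pitch, yaw] about the fixed x, y, z axes, in that order (R = Rz(yaw) Ry(pitch) Rx(roll)).
In Python, from cell import env gives the robot as it stands. The module is installed in compiled form; this text tells all that it offers.
- The arm moves only by the shell command python3 -m pendant 'ROWS'. ROWS is JSON, one flat list of numbers, 5 for each row, row after row: the shift along the tool's x, y, z as a fraction of full scale, then the turn about the tool's z as a fraction of full scale, then the gripper's target within -1 to 1 (shut at 1, half-way at 0, fully open at -1). In form: [x, y, z, turn, grip, x, y, z, turn, grip, ...]. A call has 1 to 10 rows; each row shifts and turns the commanded pose from where the row before left it, along the tool's axes as they then stand; what a row does not reach is not made up. Full scale, the value 1, is 0.4 m for a shift and 180 degrees for a turn. A row lasts 1/8 s, in which the tool goes at most 62.5 mm and 10.7 degrees, less where a joint would pass 70% of its speed; a pose out of reach is approached as far as the arm can. A call with a number of a shift or a turn outside -1 to 1 is refused whole. A call with a gripper value outside its range is refused whole. The fingers move at their own pace and stop on an object; the grip force is fixed at half the most. Time passes only in rows, so rows that do not move let the fingers close. It gives the time, the measured TCP pose, the force and the opening at its end, in the units of the state.
- env.state(): the state, without advancing time (a new reading comes with each control period).
- env.read_camera(name): name is "side" or "top" or "wrist"; returns the picture (420x560x3 uint8, red, green, blue); there is no depth.
- env.camera_model(name): a dict with "fx", "fy", "cx", "cy" (pixels), "view" (4x4, takes a point from world to camera coordinates); the wrist camera has in their place "tool_from_camera" (4x4, takes a point from camera to tool coordinates, whose origin is the TCP and whose axes are the flange's). Camera axes: x right, y down, z forward; pixel columns grow to the right and rows downward; lengths in mm; the calibration is good to about 2 mm. A picture is of the moment at which its call begins: read the wrist's pose just before it. camera_model takes no time and is no camera call.
- env.job_done(): hands the job in, once; it reports no verdict.
Trained networks look in the newest picture that a camera, given by its name, has taken for a name from the list of things; names that differ only in an ending like _2 or _b are one class to them, and where a whole thing is asked for, a point or a joint stands for the part that bears it (a point fixed in the world has none). Each returns a list of dicts, best first, with "confidence" (0 to 1); they miss things now and then, are a little off and sometimes report something else, mostly with a low value. They report only what shows in the picture. A call takes as long as a camera call.
- env.masks_of(thing, camera): "region" (420x560 bool, what is visible of it).
- env.landmark_of(thing, camera): "xyz" ([x, y, z] in mm, in world coordinates, good to about 4 mm: a listed point, or the origin of a listed thing).
The state is a dict: "t": time; "joints": joint angles; "qvel": joint speeds; "tau": joint torques, N m; "eef_pos": TCP position; "tcp_rot": TCP orientation; "ft_force": force on the tool from outside, world axes, zero at the start; "moment": the same for the moment, N m; "opening": opening from 0.0 (shut) to 1.0 (fully open).
Only numpy, scipy, OpenCV 4.12 (cv2) and the standard library are available. Lean on these libraries where they do the work, as an engineer would, in place of code of your own. Each camera call takes 0.05 s, during which the arm holds its last target.

## Working session

There is one attempt and no reset: what is moved stays moved. The work goes in short steps, Python scripts to look and compute and a shell command to move; the robot and the scene stay as the last step left them, time stands still between calls to the robot, and variables do not carry over. Pictures are saved under pics/ and viewed, and the job is handed in when it is done.

```bash
mkdir -p pics; ls; cat > h.py <<'E'
import numpy as np, cv2
from cell import env
def snap(c,n):
    im=env.read_camera(c); cv2.imwrite(f'pics/{n}.png',im[:,:,::-1]); return im
E
python3 - <<'E'
from h import *
s=env.state(); print(s)
snap('top','top0'); 
for t in ['tile1','tile2','tile3','tile4','station','tray_pivot','tray_pad','basket_mid','blade','lock_stop','lock_slot','panel','dial_grip','dial_mark','jar','tin','cup','dish','tool_rib','brush','prop']:
    r=env.landmark_of(t,'top'); print(t,[(np.round(d['xyz']).tolist(),round(d['confidence'],2)) for d in r[:2]])
snap('side','side0')
for t in ['tile1','tile2','tile3','tile4','station','tray_pad','blade','lock_stop','panel','dial_grip','dial_mark']:
    r=env.landmark_of(t,'side'); print(t,[(np.round(d['xyz']).tolist(),round(d['confidence'],2)) for d in r[:2]])
print(env.state()['t'])
E
```

```text
pics
{'t': 0.0, 'joints': array([ 1.12241266e+00,  4.91594294e-01,  1.55946955e+00, -2.63782343e-05,
        1.09171610e+00, -1.05608282e-01]), 'qvel': array([ 0.00284954, -0.00037635, -0.00037531, -0.00076194, -0.00169986,
        0.00015215]), 'tau': array([-8.21139529e-04, -6.12666464e+01, -2.58198613e+01,  6.92461780e-02,
        4.81465389e-02, -1.82305166e-05]), 'eef_pos': array([209.94077191, 588.4104563 , 214.03325673]), 'tcp_rot': array([-3.14040952e+00, -1.01890265e-04,  2.79882938e+00]), 'ft_force': array([-0.42571416, -0.96624322, -0.12150279]), 'moment': array([ 0.03022279,  0.07216787, -0.02358548]), 'opening': 1.0012574411750954}
tile1 [([456.0, 306.0, 2.0], 0.75), ([447.0, -36.0, -1.0], 0.62)]
tile2 [([456.0, 306.0, 2.0], 0.75), ([447.0, -36.0, -1.0], 0.62)]
tile3 [([456.0, 306.0, 2.0], 0.75), ([447.0, -36.0, -1.0], 0.62)]
tile4 [([456.0, 306.0, 2.0], 0.75), ([447.0, -36.0, -1.0], 0.62)]
station [([612.0, -130.0, -0.0], 0.55)]
tray_pivot [([608.0, -124.0, 175.0], 0.65), ([359.0, 69.0, -3.0], 0.4)]
tray_pad [([612.0, -173.0, 188.0], 0.79), ([606.0, -49.0, 183.0], 0.31)
[... 593 characters left out ...]
24.0, -0.0], 0.71)]
brush [([327.0, 298.0, 2.0], 0.66)]
prop [([732.0, 129.0, -3.0], 0.85)]
tile1 [([449.0, -37.0, 4.0], 0.84), ([597.0, 379.0, -4.0], 0.79)]
tile2 [([449.0, -37.0, 4.0], 0.84), ([597.0, 379.0, -4.0], 0.79)]
tile3 [([449.0, -37.0, 4.0], 0.84), ([597.0, 379.0, -4.0], 0.79)]
tile4 [([449.0, -37.0, 4.0], 0.84), ([597.0, 379.0, -4.0], 0.79)]
station [([607.0, -127.0, 2.0], 0.76), ([613.0, -127.0, 176.0], 0.42)]
tray_pad [([612.0, -176.0, 181.0], 0.82), ([786.0, -86.0, 3.0], 0.21)]
blade [([578.0, 223.0, 1.0], 0.91)]
lock_stop [([606.0, -40.0, 184.0], 0.9)]
panel [([416.0, -271.0, -4.0], 0.58)]
dial_grip [([416.0, -274.0, 89.0], 0.73)]
dial_mark [([429.0, -235.0, 47.0], 0.88)]
1.7
```

View pics/top0.png

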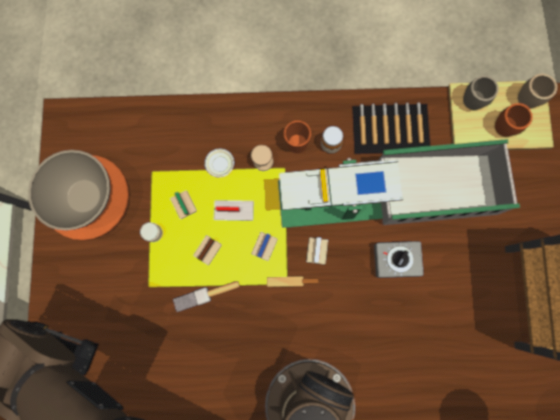

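View pics/side0.png

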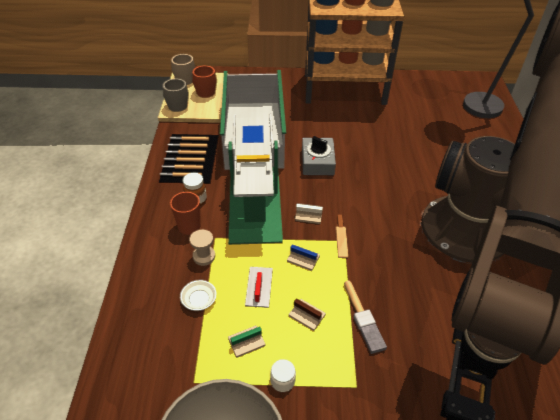

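```bash
python3 - <<'E'
from h import *
np.set_printoptions(precision=3,suppress=True)
for c in ['top','side','wrist']: print(c,env.camera_model(c))
r=env.landmark_of('tile1','top'); print([(np.round(d['xyz']).tolist(),round(d['confidence'],2)) for d in r])
r=env.landmark_of('tile1','side'); print([(np.round(d['xyz']).tolist(),round(d['confidence'],2)) for d in r])
E
```

```text
top {'fx': 461.802702925946, 'fy': 461.802702925946, 'cx': 285.24735377784594, 'cy': 213.42934284723708, 'view': array([[  -0.02 ,   -0.999,   -0.029,   71.091],
       [  -0.986,    0.025,   -0.163,  554.557],
       [   0.164,    0.025,   -0.986, 1336.946],
       [   0.   ,    0.   ,    0.   ,    1.   ]])}
side {'fx': 506.01064491499585, 'fy': 506.01064491499585, 'cx': 277.28666397742614, 'cy': 205.4445232182456, 'view': array([[  -1.   ,   -0.026,    0.006,  535.742],
       [  -0.023,    0.72 ,   -0.693,   63.987],
       [   0.013,   -0.693,   -0.721, 1444.823],
       [   0.   ,    0.   ,    0.   ,    1.   ]])}
wrist {'fx': 301.18757856896525, 'fy': 301.18757856896525, 'cx': 285.35122110599076, 'cy': 209.6153650022641, 'tool_from_camera': array([[   0.   ,   -0.958,   -0.287,   80.421],
       [   1.   ,   -0.   ,    0.001,    0.139],
       [  -0.001,   -0.287,    0.958, -170.084],
       [   0.   ,    0.   ,    0.   ,    1.   ]])}
[([456.0, 306.0, 2.0], 0.75), ([447.0, -36.0, -1.0], 0.62), ([600.0, 374.0, 2.0], 0.61), ([460.0, 127.0, -1.0], 0.55), ([605.0, -51.0, 184.0], 0.55)]
[([449.0, -37.0, 4.0], 0.84), ([597.0, 379.0, -4.0], 0.79), ([464.0, 123.0, 2.0], 0.77), ([455.0, 301.0, 1.0], 0.76), ([611.0, -174.0, 183.0], 0.3)]
```

The pictures show four tiles: green (top px 184,204), brown (208,250), blue (264,246) and white (317,250). The blade is at (233,210) with its tongue to the right (−y), and the dial is at (400,259). Next I measure the yaws.

```bash
cat >> h.py <<'E'
def unproj(c,uv,z):
    m=env.camera_model(c); V=m['view']; R=V[:3,:3]; t=V[:3,3]
    uv=np.atleast_2d(uv).astype(float)
    d=np.c_[(uv[:,0]-m['cx'])/m['fx'],(uv[:,1]-m['cy'])/m['fy'],np.ones(len(uv))]@R
    o=-R.T@t
    return o+d*((z-o[2])/d[:,2])[:,None]
def proj(c,p):
    m=env.camera_model(c); V=m['view']; q=np.atleast_2d(p)@V[:3,:3].T+V[:3,3]
    return np.c_[q[:,0]/q[:,2]*m['fx']+m['cx'],q[:,1]/q[:,2]*m['fy']+m['cy']]
def masks(im):
    h=cv2.cvtColor(im,cv2.COLOR_RGB2HSV).astype(int); H,S,V=h[...,0],h[...,1],h[...,2]
    return dict(blue=(H>105)&(H<128)&(S>120),green=(H>50)&(H<85)&(S>110),brown=(V<75),white=(S<45)&(V>165),red=((H<6)|(H>174))&(S>150)&(V>120))
def rib(im,c,col,xy,z=34,r=55):
    m=masks(im)[col]; p0=proj(c,[*xy,z])[0]
    ys,xs=np.nonzero(m); P=unproj(c,np.c_[xs,ys],z)
    k=np.hypot(P[:,0]-xy[0],P[:,1]-xy[1])<r
    if k.sum()<10: return None
    # largest component
    mm=np.zeros(m.shape,np.uint8); mm[ys[k],xs[k]]=1
    n,l,st,_=cv2.connectedComponentsWithStats(mm); i=1+np.argmax(st[1:,4])
    ys,xs=np.nonzero(l==i); P=unproj(c,np.c_[xs,ys],z)[:,:2]
    (ce,wh,a)=cv2.minAreaRect(P.astype(np.float32))
    d=P-P.mean(0); w,v=np.linalg.eigh(d.T@d/len(d)); v=v[:,1]
    return P.mean(0).round(1),round(float(np.arctan2(v[1],v[0])%np.pi),3),np.sqrt(w*12).round(1),len(P)
E
python3 - <<'E'
from h import *
ims={c:cv2.imread(f'pics/{c}0.png')[:,:,::-1].copy() for c in ['top','side']}
for c in ims:
    for col,xy in dict(green=(598,377),brown=(456,303),blue=(462,125),white=(448,-37),red=(579,235)).items():
        print(c,col,rib(ims[c],c,col,xy))
t=ims['top']; s=ims['side']
a=cv2.resize(t[150:290,150:430],None,fx=2.8,fy=2.8,interpolation=cv2.INTER_CUBIC); cv2.imwrite('pics/ztop.png',a[:,:,::-1])
b=cv2.resize(s[60:220,200:360],None,fx=3.7,fy=3.7,interpolation=cv2.INTER_CUBIC); cv2.imwrite('pics/zside.png',b[:,:,::-1])
E
```

```text
top green (array([600.4, 377.4]), 0.451, array([ 7. , 68.9]), 51)
top brown None
top blue (array([463.2, 126.4]), 2.726, array([ 6.8, 65.2]), 50)
top white (array([446. , -34.2]), 2.995, array([15.8, 72.8]), 131)
top red (array([577.7, 235.3]), 1.524, array([11.5, 64.5]), 83)
side green (array([598.9, 378.6]), 0.465, array([16.7, 72. ]), 204)
side brown (array([457.1, 308.9]), 2.557, array([11.1, 73.8]), 121)
side blue (array([463.5, 128.6]), 2.713, array([18.4, 69.2]), 145)
side white (array([446.2, -38.1]), 2.991, array([11.3, 72.5]), 72)
side red (array([578.5, 234.5]), 1.539, array([11.8, 71.4]), 112)
```

View pics/ztop.png

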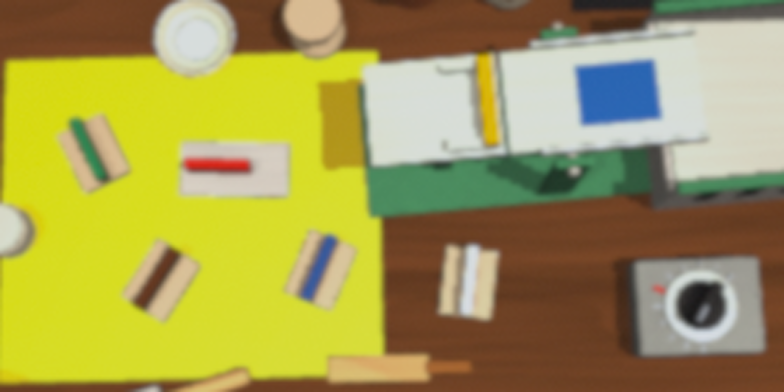

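View pics/zside.png

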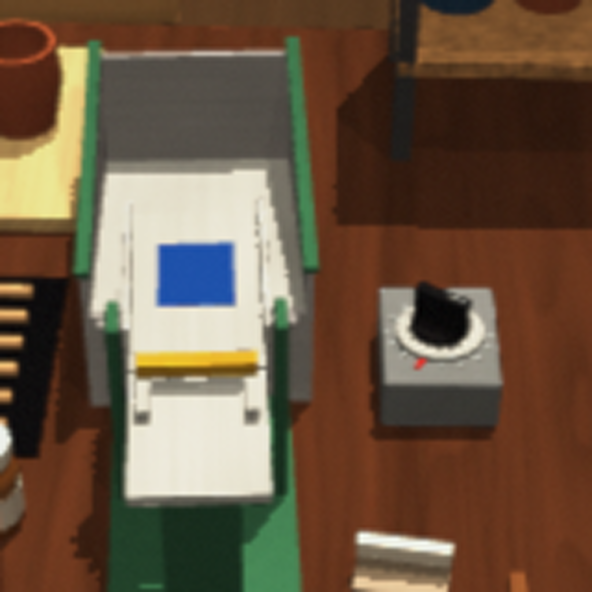

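The zooms show all four ribs, the level tray with its blue patch, the yellow bridge, and the dial bar. Next I get the station yaw and pad position from the blue patch, and the bridge line.

```bash
python3 - <<'E'
from h import *
ims={c:cv2.imread(f'pics/{c}0.png')[:,:,::-1].copy() for c in ['top','side']}
for c in ims:
    m=masks(ims[c])['blue']; n,l,st,ce=cv2.connectedComponentsWithStats(m.astype(np.uint8))
    for i in range(1,n):
        if st[i,4]>100:
            ys,xs=np.nonzero(l==i); P=unproj(c,np.c_[xs,ys],183)[:,:2].astype(np.float32)
            print(c,ce[i],cv2.minAreaRect(P))
    h=cv2.cvtColor(ims[c],cv2.COLOR_RGB2HSV).astype(int)
    m=(h[...,0]>18)&(h[...,0]<28)&(h[...,1]>180)&(h[...,2]>130)
    n,l,st,ce=cv2.connectedComponentsWithStats(m.astype(np.uint8))
    for i in range(1,n):
        if st[i,4]>40 and np.hypot(*(ce[i]-proj(c,[605,-52,207])[0]))<30:
            ys,xs=np.nonzero(l==i); P=unproj(c,np.c_[xs,ys],207)[:,:2].astype(np.float32)
            print(c,'bridge',ce[i],cv2.minAreaRect(P),P.mean(0))
E
```

```text
top [370.2340824  182.59363296] ((612.5028686523438, -177.00930786132812), (54.97119140625, 72.49066925048828), 3.8132073879241943)
top bridge [323.484375  184.5234375] ((603.962646484375, -48.94768524169922), (87.87506103515625, 10.614311218261719), 3.5988898277282715) [604.96924  -48.979263]
side [252.52978056 133.52351097] ((612.931396484375, -178.72105407714844), (55.00227737426758, 69.54023742675781), 2.6815073490142822)
side [303.52413793 251.73793103] ((472.281005859375, 247.71017456054688), (15.9710054397583, 60.7828254699707), 66.59611511230469)
side bridge [253.18181818 156.92929293] ((604.0675659179688, -49.90843200683594), (81.88690948486328, 12.14544677734375), 1.912858247756958) [602.22906  -48.219017]
```

```bash
cat >> h.py <<'E'
def plan(x,y,z,yaw):
    s=env.state(); p=s['eef_pos']; yw=s['tcp_rot'][2]
    def fr(yy):
        R=np.array([[np.cos(yy),np.sin(yy)],[np.sin(yy),-np.cos(yy)]]); return R.T@(np.array([x,y])-p[:2])/400
    dyaw=(yaw-yw+np.pi/2)%(np.pi)-np.pi/2 if False else (yaw-yw+np.pi)%(2*np.pi)-np.pi
    print('t',s['t'],'pos',p.round(1),'yaw',round(yw,4),'turn',round(-dyaw/np.pi,4),'z',round((p[2]-z)/400,4),
      'xy@now',fr(yw).round(4),'xy@after',fr(yaw).round(4),'F',s['ft_force'].round(1),'op',round(s['opening'],3))
E
python3 -c "
from h import *
plan(447,-36,120,2.993)"
```

```text
t 1.8 pos [210.1 588.7 214.6] yaw 2.7988 turn -0.0618 z 0.2366 xy@now [-1.0827 -1.2717] xy@after [-0.8169 -1.4567] F [-0.2 -0.4  0.2] op 0.998
```

```bash
python3 -c "
from h import *
plan(599.5,377.5,120,3.6)"
```

```text
t 1.8 pos [210.1 588.7 214.6] yaw 2.7988 turn -0.255 z 0.2366 xy@now [-1.0943 -0.1699] xy@after [-0.6394 -0.9042] F [-0.2 -0.4  0.2] op 0.998
```

```bash
python3 -m pendant '[-0.12,-0.019,0,0,-1, -0.12,-0.019,0,0,-1, -0.12,-0.019,0,0,-1, -0.12,-0.019,0,0,-1, -0.12,-0.019,0,0,-1, -0.12,-0.019,0,0,-1, -0.12,-0.019,0,0,-1, -0.12,-0.019,0,0,-1, -0.12,-0.019,0,0,-1]'; python3 -m pendant '[0,0,0.03,-0.051,-1, 0,0,0.03,-0.051,-1, 0,0,0.03,-0.051,-1, 0,0,0.03,-0.051,-1, 0,0,0.03,-0.051,-1, 0,0,0,0,-1, 0,0,0,0,-1]'; python3 -c "
from h import *
plan(599.5,377.5,120,3.6)"
```

```text
t: 2.92
eef_pos: [595.3, 378.1, 214.7]
tcp_rot: [3.141, 0.0, 2.799]
ft_force: [0.3, 1.3, 1.0]
opening: 1.0
t: 3.8
eef_pos: [594.1, 379.2, 155.1]
tcp_rot: [3.142, 0.001, -2.687]
ft_force: [0.7, 0.7, 1.0]
opening: 1.003
t 3.8 pos [594.1 379.2 155.1] yaw -2.6868 turn -0.0011 z 0.0878 xy@now [-0.0102 -0.0096] xy@after [-0.0102 -0.0097] F [0.7 0.7 1. ] op 1.003
```

```bash
cat >> h.py <<'E'
def wcam():
    from scipy.spatial.transform import Rotation as Ro
    s=env.state(); m=env.camera_model('wrist'); T=np.eye(4); T[:3,:3]=Ro.from_euler('xyz',s['tcp_rot']).as_matrix(); T[:3,3]=s['eef_pos']
    return m,T@m['tool_from_camera']
def wun(uv,z,mc):
    m,T=mc; uv=np.atleast_2d(uv).astype(float)
    d=np.c_[(uv[:,0]-m['cx'])/m['fx'],(uv[:,1]-m['cy'])/m['fy'],np.ones(len(uv))]@T[:3,:3].T
    o=T[:3,3]; return o+d*((z-o[2])/d[:,2])[:,None]
def wsnap(n):
    mc=wcam(); im=snap('wrist',n); return im,mc
def wrib(im,mc,mask,xy,z=37,r=60):
    ys,xs=np.nonzero(mask); P=wun(np.c_[xs,ys],z,mc)
    k=np.hypot(P[:,0]-xy[0],P[:,1]-xy[1])<r
    mm=np.zeros(mask.shape,np.uint8); mm[ys[k],xs[k]]=1
    n,l,st,_=cv2.connectedComponentsWithStats(mm); i=1+np.argmax(st[1:,4])
    ys,xs=np.nonzero(l==i); P=wun(np.c_[xs,ys],z,mc)[:,:2]
    r=cv2.minAreaRect(P.astype(np.float32)); d=P-P.mean(0); w,v=np.linalg.eigh(d.T@d/len(d)); v=v[:,1]
    print('n',len(P),'mean',P.mean(0).round(1),'yaw',round(np.arctan2(v[1],v[0])%np.pi,3),'rect',np.round(r[0],1),np.round(r[1],1),round(r[2],1))
E
python3 - <<'E'
from h import *
im,mc=wsnap('w1')
wrib(im,mc,masks(im)['green'],(599.5,377.5))
r=env.landmark_of('tile2','wrist'); print([(np.round(d['xyz']).tolist(),round(d['confidence'],2)) for d in r[:2]])
E
```

```text
n 846 mean [598.3 375.6] yaw 0.458 rect [599.7 376. ] [74.7 11.1] 26.1
[([459.0, 301.0, 0.0], 0.79), ([597.0, 373.0, -0.0], 0.57)]
```

View pics/w1.png

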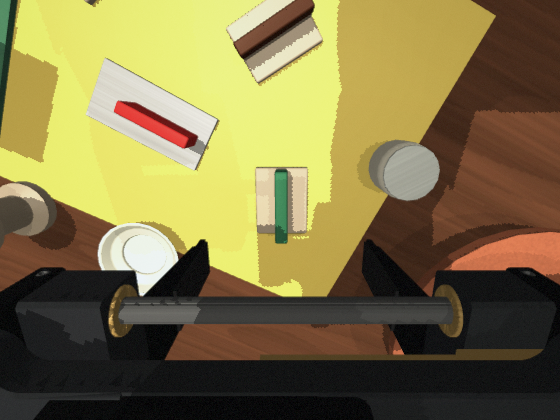

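The wrist picture shows the green rib at px (281,206), centred under the jaws. The rectangle it gives, 74.7 x 11.1 mm, matches the rib.

```bash
python3 -c "
from h import *
plan(599.4,376.2,13.5,3.6)"
```

```text
t 3.9 pos [594.1 379.2 155.3] yaw -2.6855 turn -0.0007 z 0.3546 xy@now [-0.0085 -0.0125] xy@after [-0.0085 -0.0125] F [-0.4 -0.4  0.4] op 1.004
```

```bash
python3 -m pendant '[-0.0085,-0.0125,0.1,0,-1, 0,0,0.1,0,-1, 0,0,0.08,0,-1, 0,0,0.045,0,-1, 0,0,0.029,0,-1, 0,0,0,0,-1, 0,0,0,0,1, 0,0,0,0,1, 0,0,0,0,1, 0,0,0,0,1]';  python3 -m pendant '[0,0,0,0,1, 0,0,0,0,1, 0,0,0,0,1, 0,0,0,0,1]'; python3 -c "
from h import *
plan(599.3,376.2,13.5,3.6)"
```

```text
t: 5.15
eef_pos: [599.3, 376.1, 13.3]
tcp_rot: [3.142, 0.0, -2.683]
ft_force: [-0.0, -1.1, -0.7]
opening: 0.639
t: 5.65
eef_pos: [599.2, 376.1, 13.0]
tcp_rot: [3.142, -0.0, -2.683]
ft_force: [0.1, 0.3, 0.1]
opening: 0.22
t 5.65 pos [599.2 376.1  13. ] yaw -2.6834 turn -0.0001 z -0.0013 xy@now [-0.0004  0.0002] xy@after [-0.0004  0.0002] F [0.1 0.3 0.1] op 0.22
```

```bash
python3 -m pendant '[0,0,0,0,1, 0,0,0,0,1, 0,0,0,0,1, 0,0,-0.03,0,1, 0,0,-0.1,0,1, 0,0,-0.12,0,1, 0,0,-0.12,0,1, 0,0,-0.12,0,1, 0,0,-0.11,0,1, 0,0,0,0,1]'; python3 -c "
from h import *
plan(611,-178,260,1.636)"
```

```text
t: 6.9
eef_pos: [600.0, 376.5, 257.8]
tcp_rot: [3.141, 0.007, -2.683]
ft_force: [0.6, -0.5, -1.8]
opening: 0.125
t 6.9 pos [600.  376.5 257.8] yaw -2.6832 turn 0.6252 z -0.0055 xy@now [ 0.5887 -1.2553] xy@after [-1.3851 -0.0628] F [ 0.6 -0.5 -1.8] op 0.125
```

```bash
python3 -m pendant '[0,0,0,0.057,1, 0,0,0,0.057,1, 0,0,0,0.057,1, 0,0,0,0.057,1, 0,0,0,0.057,1, 0,0,0,0.057,1, 0,0,0,0.057,1, 0,0,0,0.057,1, 0,0,0,0.057,1, 0,0,0,0.057,1]';python3 -m pendant '[0,0,0,0.055,1, 0,0,0,0,1, -0.12,-0.007,0,0,1, -0.12,-0.007,0,0,1, -0.12,-0.007,0,0,1, -0.12,-0.007,0,0,1, -0.12,-0.007,0,0,1, -0.12,-0.007,0,0,1, -0.12,-0.007,0,0,1, -0.12,-0.007,0,0,1]'; python3 -c "
from h import *
plan(612,-178,260,1.636)"
```

```text
t: 8.15
eef_pos: [598.7, 375.8, 251.9]
tcp_rot: [-3.14, 0.0, 1.803]
ft_force: [0.1, -0.2, -1.7]
opening: 0.124
t: 9.4
eef_pos: [601.6, -10.1, 252.7]
tcp_rot: [-3.141, -0.0, 1.641]
ft_force: [0.0, -0.3, -1.6]
opening: 0.124
t 9.4 pos [601.6 -10.1 252.7] yaw 1.6413 turn 0.0017 z -0.0183 xy@now [-0.4205 -0.0036] xy@after [-0.4205 -0.0013] F [ 0.  -0.3 -1.6] op 0.124
```

```bash
python3 -m pendant '[-0.12,-0.0005,0,0.0017,1, -0.12,-0.0005,0,0,1, -0.11,-0.0005,0,0,1, -0.05,0,0,0,1, -0.02,0,0.04,0,1, 0,0,0.04,0,1, 0,0,0,0,1]'; python3 - <<'E'
from h import *
plan(612,-178,196.5,1.636)
im,mc=wsnap('w2'); snap('side','s2'); snap('top','t2')
ys,xs=np.nonzero(masks(im)['blue']); P=wun(np.c_[xs,ys],183,mc)[:,:2].astype(np.float32); print(len(P),cv2.minAreaRect(P))
r=env.landmark_of('tray_pad','wrist'); print([(np.round(d['xyz']).tolist(),round(d['confidence'],2)) for d in r[:2]])
E
```

```text
t: 10.28
eef_pos: [611.2, -174.8, 219.0]
tcp_rot: [-3.138, -0.002, 1.633]
ft_force: [-0.2, 0.6, -0.3]
opening: 0.123
t 10.275 pos [ 611.2 -174.8  219. ] yaw 1.6328 turn -0.001 z 0.0562 xy@now [-0.0081  0.0016] xy@after [-0.0081  0.0016] F [-0.2  0.6 -0.3] op 0.123
860 ((613.3580322265625, -245.12478637695312), (448.15570068359375, 212.25018310546875), 4.583977699279785)
[]
```

View pics/w2.png

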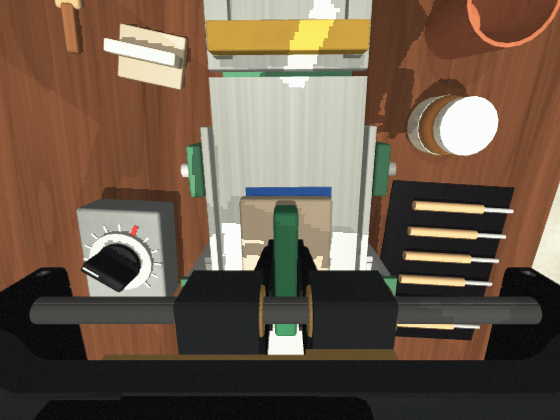

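View pics/s2.png

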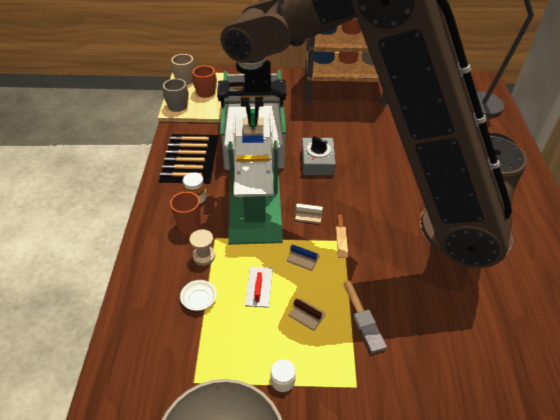

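```bash
python3 - <<'E'
from h import *
mc=wcam()
# use saved image
for uv in [(246,188),(331,188),(207,80),(366,78),(290,38)]: print(uv,wun(uv,183,mc)[0].round(1))
E
python3 -m pendant '[-0.008,0.0015,0.02,0,1, 0,0,0.02,0,1, 0,0,0.012,0,1, 0,0,0,0,1, 0,0,0,0,1]'
```

```text
(246, 188) [ 583.2 -142.7  183. ]
(331, 188) [ 643.2 -139.   183. ]
(207, 80) [556.6 -73.5 183. ]
(366, 78) [658. -66. 183.]
(290, 38) [608.  -46.3 183. ]
t: 11.1
eef_pos: [612.7, -179.5, 200.4]
tcp_rot: [3.141, 0.0, 1.631]
ft_force: [0.2, -0.6, -2.2]
opening: 0.128
```

```bash
python3 -m pendant '[0,0.002,0.006,0,1, 0,0,0,0,1, 0,0,0,0,1]'
```

```text
t: 11.48
eef_pos: [613.4, -179.4, 197.8]
tcp_rot: [3.142, -0.0, 1.631]
ft_force: [-0.8, 0.1, -1.7]
opening: 0.125
```

```bash
python3 -m pendant '[0,0,0.005,0,1, 0,0,0,0,1]';  python3 -m pendant '[0,0,0,0,0.4, 0,0,0,0,0.3, 0,0,-0.02,0,0.2, 0,0,-0.06,0,0.2, 0,0,-0.08,0,0.2, 0,0,0,0,0.2, 0,0,0,0,0.2, 0,0,0,0,0.2, 0,0,0,0,0]'; python3 - <<'E'
from h import *
snap('side','s3')
E
```

```text
t: 11.72
eef_pos: [613.4, -179.4, 195.8]
tcp_rot: [3.141, -0.0, 1.631]
ft_force: [-0.3, 0.2, 0.3]
opening: 0.122
t: 12.85
eef_pos: [613.2, -179.4, 259.1]
tcp_rot: [-3.141, -0.001, 1.631]
ft_force: [0.1, 0.9, 0.1]
opening: 0.457
```

View pics/s3.png

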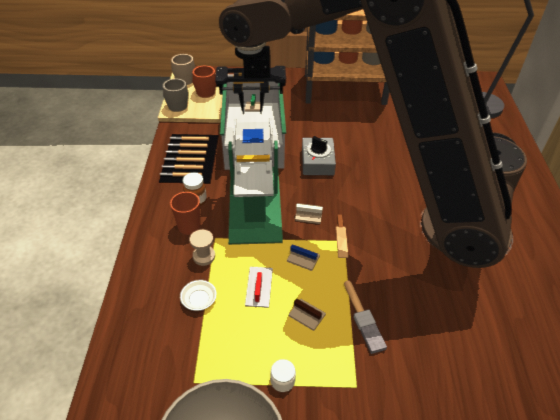

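The side picture shows the green tile in the basket at px (253,98). White is next.

```bash
python3 - <<'E'
from h import *
im=snap('side','s3b'); t=snap('top','t3')
print(rib(im,'side','white',(447,-36))); print(rib(t,'top','white',(447,-36)))
plan(447,-36,150,2.993)
E
```

```text
(array([446.2, -37.8]), 2.991, array([10.8, 72.8]), 69)
(array([445.7, -33.7]), 2.997, array([14.3, 73.7]), 120)
t 13.0 pos [ 613.4 -179.4  259.5] yaw 1.631 turn -0.4335 z 0.2737 xy@now [ 0.3829 -0.3935] xy@after [0.4644 0.293 ] F [-0.1  0.4 -1.1] op 0.493
```

View pics/t3.png

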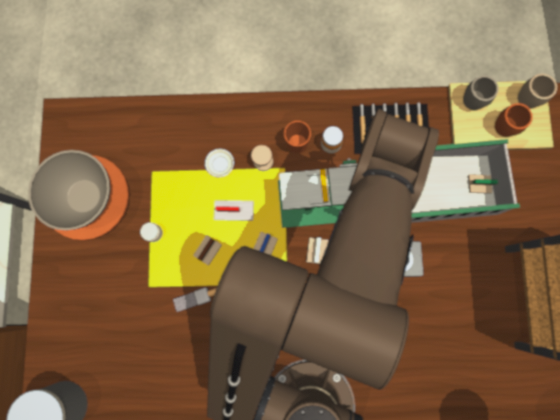

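```bash
python3 -m pendant '[0.048,-0.049,0,0,-0.2, 0.048,-0.049,0,0,-0.5, 0.048,-0.049,0,0,-1, 0.048,-0.049,0,0,-1, 0.048,-0.049,0,0,-1, 0.048,-0.049,0,0,-1, 0.048,-0.049,0,0,-1, 0.048,-0.049,0,0,-1, 0,0,0,0,-1]';python3 -m pendant '[0,0,0.034,-0.054,-1, 0,0,0.034,-0.054,-1, 0,0,0.034,-0.054,-1, 0,0,0.034,-0.054,-1, 0,0,0.034,-0.054,-1, 0,0,0.034,-0.054,-1, 0,0,0.034,-0.054,-1, 0,0,0.034,-0.055,-1, 0,0,0,0,-1, 0,0,0,0,-1]'; python3 - <<'E'
from h import *
im,mc=wsnap('w4')
h=cv2.cvtColor(im,cv2.COLOR_RGB2HSV).astype(int)
for th in (215,230):
  wrib(im,mc,(h[...,1]<25)&(h[...,2]>th),(447,-36),z=37,r=50)
plan(447,-36,13.5,2.993)
E
```

```text
t: 14.12
eef_pos: [446.8, -34.8, 260.2]
tcp_rot: [3.141, 0.0, 1.632]
ft_force: [0.5, -0.3, 0.7]
opening: 0.999
t: 15.38
eef_pos: [448.2, -35.8, 151.3]
tcp_rot: [3.142, 0.0, 2.987]
ft_force: [-0.1, 0.4, -1.1]
opening: 1.003
n 298 mean [424.3 -31.1] yaw 3.066 rect [424.6 -31.2] [11.1 24.8] 84.0
n 296 mean [424.2 -31.1] yaw 3.068 rect [424.6 -31.2] [11.1 24.8] 84.0
t 15.425 pos [448.1 -35.8 151.4] yaw 2.9881 turn -0.0016 z 0.3448 xy@now [ 0.0027 -0.001 ] xy@after [ 0.0027 -0.001 ] F [ 0.2 -0.2  0.9] op 1.001
```

View pics/w4.png

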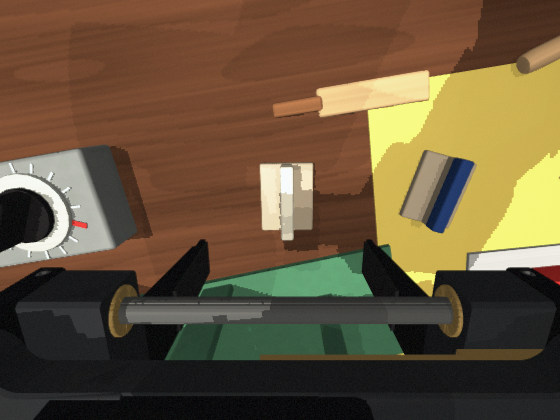

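The white rib shows at px columns 281–293, rows 165–233 on its top, in line with the jaws.

```bash
python3 - <<'E'
from h import *
mc=wcam()
for uv in [(287,165),(288,237),(287.5,201)]: print(wun(uv,38,mc)[0].round(1))
E
```

```text
[409.7 -28.1  38. ]
[481.8 -38.   38. ]
[444.5 -32.9  38. ]
```

```bash
python3 -m pendant '[0.0047,0.0043,0.1,-0.004,-1, 0,0,0.1,0,-1, 0,0,0.08,0,-1, 0,0,0.04,0,-1, 0,0,0.025,0,-1, 0,0,0,0,0, 0,0,0,0,1, 0,0,0,0,1, 0,0,0,0,1, 0,0,0,0,1]';  python3 -m pendant '[0,0,0,0,1, 0,0,0,0,1, 0,0,0,0,1, 0,0,0,0,1, 0,0,0,0,1, 0,0,0,0,1, 0,0,-0.02,0,1, 0,0,-0.1,0,1, 0,0,-0.12,0,1, 0,0,-0.12,0,1]';python3 -m pendant '[0,0,-0.12,0,1, 0,0,-0.12,0,1, 0,0,0,0,1]'; python3 -c "
from h import *
plan(613.8,-179.4,210,1.634)"
```

```text
t: 16.68
eef_pos: [446.1, -33.6, 13.2]
tcp_rot: [3.142, 0.0, 3.004]
ft_force: [-0.5, 0.1, -0.2]
opening: 0.531
t: 17.92
eef_pos: [445.6, -33.4, 158.9]
tcp_rot: [3.141, -0.0, 3.004]
ft_force: [-0.2, -0.4, -1.1]
opening: 0.122
t: 18.3
eef_pos: [446.8, -33.7, 256.3]
tcp_rot: [-3.141, 0.006, 3.004]
ft_force: [0.3, -0.2, -2.1]
opening: 0.123
t 18.3 pos [446.8 -33.7 256.3] yaw 3.0041 turn 0.4361 z 0.1157 xy@now [-0.4636 -0.3036] xy@after [-0.3899  0.3938] F [ 0.3 -0.2 -2.1] op 0.123
```

```bash
python3 -m pendant '[0,0,0,0.0545,1, 0,0,0,0.0545,1, 0,0,0,0.0545,1, 0,0,0,0.0545,1, 0,0,0,0.0545,1, 0,0,0,0.0545,1, 0,0,0,0.0545,1, 0,0,0,0.0545,1, 0,0,0,0,1]';python3 -m pendant '[-0.0487,0.0492,0,0,1, -0.0487,0.0492,0,0,1, -0.0487,0.0492,0,0,1, -0.0487,0.0492,0,0,1, -0.0487,0.0492,0,0,1, -0.0487,0.0492,0,0,1, -0.0487,0.0492,0,0,1, -0.0487,0.0492,0,0,1, 0,0,0.02,0,1, 0,0,0,0,1]'; python3 - <<'E'
from h import *
plan(613.8,-179.4,198,1.634)
im,mc=wsnap('w5')
E
```

```text
t: 19.42
eef_pos: [445.4, -33.4, 252.1]
tcp_rot: [-3.14, -0.001, 1.635]
ft_force: [-0.0, -0.6, -1.1]
opening: 0.122
t: 20.68
eef_pos: [612.1, -178.6, 243.5]
tcp_rot: [-3.139, -0.001, 1.636]
ft_force: [0.1, -0.5, -2.1]
opening: 0.123
t 20.675 pos [ 612.1 -178.6  243.5] yaw 1.6364 turn 0.0008 z 0.1138 xy@now [-0.0023  0.0042] xy@after [-0.0023  0.0042] F [ 0.1 -0.5 -2.1] op 0.123
```

View pics/w5.png

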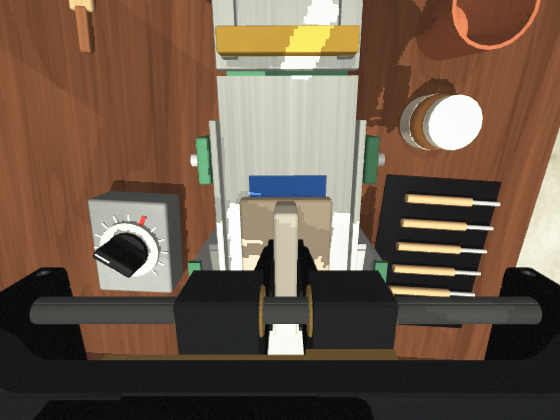

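The white tile is held straight above the patch, tray level. I lower and release.

```bash
python3 -m pendant '[-0.0023,0.0042,0.04,0,1, 0,0,0.04,0,1, 0,0,0.025,0,1, 0,0,0.0125,0,1, 0,0,0,0,1, 0,0,0,0,1]';  python3 -m pendant '[0,0,0,0,1, 0,0,0,0,0.4, 0,0,0,0,0.3, 0,0,-0.02,0,0.2, 0,0,-0.06,0,0.2, 0,0,-0.08,0,0.2, 0,0,0,0,0.2, 0,0,0,0,0.2, 0,0,0,0,0.2, 0,0,0,0,0]'; python3 - <<'E'
from h import *
im=snap('side','s6'); 
print(rib(im,'side','blue',(462,125)),rib(im,'side','brown',(456,306)))
plan(462.5,126,155,2.72)
E
```

```text
t: 21.48
eef_pos: [614.9, -180.0, 198.4]
tcp_rot: [3.141, 0.0, 1.634]
ft_force: [0.5, 0.2, -1.6]
opening: 0.125
t: 22.72
eef_pos: [614.6, -179.9, 261.3]
tcp_rot: [-3.141, -0.001, 1.634]
ft_force: [-0.2, -0.0, -0.5]
opening: 0.458
(array([463.6, 129.1]), 2.71, array([18.2, 70.5]), 146) (array([455.5, 304.3]), 2.547, array([19.8, 72.7]), 218)
t 22.775 pos [ 614.7 -179.9  261.4] yaw 1.6342 turn -0.3456 z 0.2661 xy@now [ 0.7873 -0.3312] xy@after [0.66   0.5421] F [0.  0.2 0.1] op 0.48
```

View pics/s6.png

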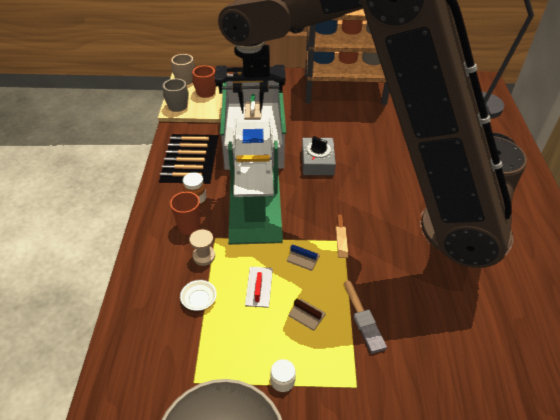

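White has slid in (px 253,108). Blue is next.

```bash
python3 -m pendant '[0.0875,-0.0368,0,0,-0.2, 0.0875,-0.0368,0,0,-0.5, 0.0875,-0.0368,0,0,-1, 0.0875,-0.0368,0,0,-1, 0.0875,-0.0368,0,0,-1, 0.0875,-0.0368,0,0,-1, 0.0875,-0.0368,0,0,-1, 0.0875,-0.0368,0,0,-1, 0.0875,-0.0368,0,0,-1, 0,0,0,0,-1]';python3 -m pendant '[0,0,0.038,-0.05,-1, 0,0,0.038,-0.05,-1, 0,0,0.038,-0.05,-1, 0,0,0.038,-0.05,-1, 0,0,0.038,-0.05,-1, 0,0,0.038,-0.05,-1, 0,0,0.038,-0.0456,-1, 0,0,0,0,-1, 0,0,0,0,-1]'; python3 - <<'E'
from h import *
im,mc=wsnap('w7')
wrib(im,mc,masks(im)['blue'],(462.5,126),z=37,r=60)
plan(462.5,126,13.5,2.72)
E
```

```text
t: 24.02
eef_pos: [461.6, 127.6, 262.1]
tcp_rot: [-3.142, -0.0, 1.637]
ft_force: [-0.2, -0.5, -0.8]
opening: 0.999
t: 25.15
eef_pos: [463.0, 125.8, 156.0]
tcp_rot: [3.141, 0.0, 2.716]
ft_force: [0.5, 0.0, 0.1]
opening: 1.001
n 840 mean [462.7 126.8] yaw 2.728 rect [463.9 126. ] [11.  74.5] 66.0
t 25.2 pos [463.  125.9 156.2] yaw 2.7171 turn -0.0009 z 0.3566 xy@now [ 0.0013 -0.0002] xy@after [ 0.0013 -0.0002] F [ 0.   0.5 -0.1] op 0.998
```

View pics/w7.png

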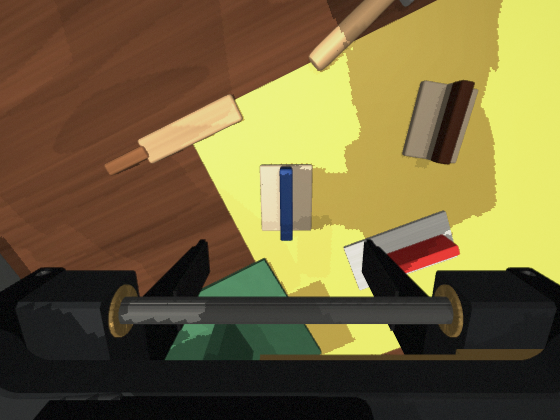

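The blue rib is at px (286,203), dead centre. I descend and grip.

```bash
python3 -m pendant '[-0.001,0.001,0.1,-0.002,-1, 0,0,0.1,0,-1, 0,0,0.08,0,-1, 0,0,0.05,0,-1, 0,0,0.027,0,-1, 0,0,0,0,0, 0,0,0,0,1, 0,0,0,0,1, 0,0,0,0,1, 0,0,0,0,1]';  python3 -m pendant '[0,0,0,0,1, 0,0,0,0,1, 0,0,0,0,1, 0,0,0,0,1, 0,0,0,0,1, 0,0,0,0,1, 0,0,-0.02,0,1, 0,0,-0.1,0,1, 0,0,-0.12,0,1, 0,0,-0.12,0,1]';python3 -m pendant '[0,0,-0.12,0,1, 0,0,-0.12,0,1, 0,0,0,0,1]'; python3 -c "
from h import *
plan(613.8,-179.4,210,1.634)"
```

```text
t: 26.45
eef_pos: [463.2, 126.3, 13.1]
tcp_rot: [3.141, 0.0, 2.726]
ft_force: [0.0, 0.5, -0.2]
opening: 0.53
t: 27.7
eef_pos: [462.7, 126.2, 158.7]
tcp_rot: [-3.142, -0.0, 2.726]
ft_force: [0.5, 0.5, -1.8]
opening: 0.124
t: 28.08
eef_pos: [463.9, 126.4, 256.2]
tcp_rot: [3.138, 0.005, 2.726]
ft_force: [-0.1, -0.6, -3.2]
opening: 0.124
t 28.075 pos [463.9 126.4 256.2] yaw 2.7263 turn 0.3477 z 0.1156 xy@now [-0.6514 -0.5483] xy@after [-0.7866  0.3258] F [-0.1 -0.6 -3.2] op 0.124
```

```bash
python3 -m pendant '[0,0,0,0.05,1, 0,0,0,0.05,1, 0,0,0,0.05,1, 0,0,0,0.05,1, 0,0,0,0.05,1, 0,0,0,0.05,1, 0,0,0,0.0477,1, 0,0,0,0,1]';python3 -m pendant '[-0.0873,0.036,0,0,1, -0.0873,0.036,0,0,1, -0.0873,0.036,0,0,1, -0.0873,0.036,0,0,1, -0.0873,0.036,0,0,1, -0.0873,0.036,0,0,1, -0.0873,0.036,0,0,1, -0.0873,0.036,0,0,1, -0.0873,0.036,0,0,1, 0,0,0.02,0,1]'; python3 - <<'E'
from h import *
im,mc=wsnap('w8')
plan(613.8,-179.4,198,1.634)
E
```

```text
t: 29.08
eef_pos: [462.5, 126.2, 251.9]
tcp_rot: [-3.14, 0.0, 1.635]
ft_force: [-0.6, -0.5, -1.0]
opening: 0.124
t: 30.32
eef_pos: [612.6, -181.2, 243.6]
tcp_rot: [-3.141, -0.0, 1.635]
ft_force: [0.2, 0.8, -2.0]
opening: 0.126
t 30.375 pos [ 611.6 -179.7  242.3] yaw 1.6354 turn 0.0004 z 0.1107 xy@now [0.0004 0.0054] xy@after [0.0004 0.0054] F [ 0.2 -0.7 -3.2] op 0.125
```

View pics/w8.png

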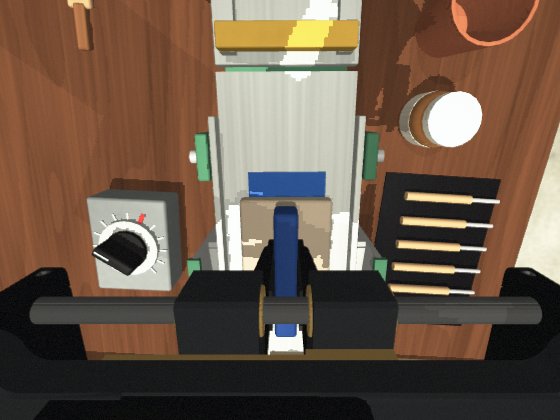

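The blue tile is held straight, with the pad edge visible at row 172. I lower and release it.

```bash
python3 -m pendant '[0,0.005,0.04,0,1, 0,0,0.04,0,1, 0,0,0.022,0,1, 0,0,0.012,0,1, 0,0,0,0,1, 0,0,0,0,1]';  python3 -m pendant '[0,0,0,0,1, 0,0,0,0,0.4, 0,0,0,0,0.3, 0,0,-0.02,0,0.2, 0,0,-0.06,0,0.2, 0,0,-0.08,0,0.2, 0,0,0,0,0.2, 0,0,0,0,0.2, 0,0,0,0,0.2, 0,0,0,0,0]'; python3 - <<'E'
from h import *
im=snap('side','s9'); 
print(rib(im,'side','brown',(456,306)))
plan(455.7,305,155,2.55)
E
```

```text
t: 31.12
eef_pos: [614.4, -179.2, 199.7]
tcp_rot: [3.141, 0.0, 1.634]
ft_force: [0.1, -0.5, -1.2]
opening: 0.127
t: 32.38
eef_pos: [614.1, -179.1, 262.5]
tcp_rot: [-3.141, -0.001, 1.634]
ft_force: [0.1, -0.1, 0.3]
opening: 0.46
(array([455.5, 304.3]), 2.547, array([19.8, 72.7]), 218)
t 32.425 pos [ 614.2 -179.1  262.6] yaw 1.6339 turn -0.2916 z 0.2691 xy@now [ 1.2328 -0.3191] xy@after [1.0037 0.7836] F [-0.1 -0.1 -0.5] op 0.477
```

View pics/s9.png

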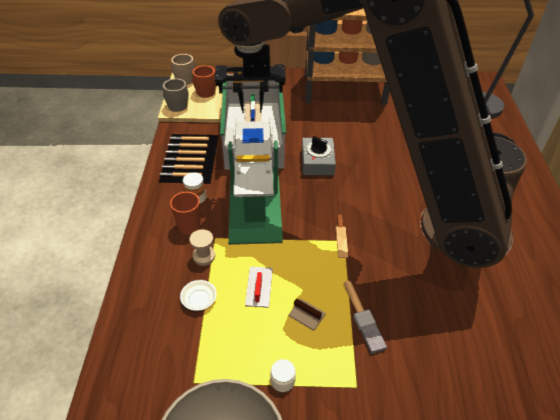

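Blue is in (px 253,112). Brown is still at (308,313).

```bash
python3 -m pendant '[0.112,-0.029,0,0,-0.2, 0.112,-0.029,0,0,-0.5, 0.112,-0.029,0,0,-1, 0.112,-0.029,0,0,-1, 0.112,-0.029,0,0,-1, 0.112,-0.029,0,0,-1, 0.112,-0.029,0,0,-1, 0.112,-0.029,0,0,-1, 0.112,-0.029,0,0,-1, 0.112,-0.029,0,0,-1]';python3 -m pendant '[0.112,-0.029,0,0,-1, 0,0,0.045,-0.0486,-1, 0,0,0.045,-0.0486,-1, 0,0,0.045,-0.0486,-1, 0,0,0.045,-0.0486,-1, 0,0,0.045,-0.0486,-1, 0,0,0.044,-0.0486,-1, 0,0,0,0,-1, 0,0,0,0,-1]'; python3 - <<'E'
from h import *
im,mc=wsnap('w10')
h=cv2.cvtColor(im,cv2.COLOR_RGB2HSV).astype(int)
wrib(im,mc,(h[...,2]<110)&(h[...,1]>100),(456,304.5),z=37,r=60)
plan(456,304,13.5,2.55)
E
```

```text
t: 33.67
eef_pos: [469.6, 262.1, 263.2]
tcp_rot: [-3.142, -0.0, 1.634]
ft_force: [-0.1, 0.2, 0.5]
opening: 0.999
t: 34.8
eef_pos: [456.1, 304.8, 156.2]
tcp_rot: [3.141, 0.0, 2.547]
ft_force: [0.1, 1.0, 0.2]
opening: 0.997
n 876 mean [456.1 301.5] yaw 2.565 rect [456.8 301.1] [12.2 74.9] 56.9
t 34.85 pos [456.2 304.8 156.3] yaw 2.5472 turn -0.0009 z 0.3571 xy@now [-0.0009 -0.002 ] xy@after [-0.0009 -0.002 ] F [-0.5  0.1 -0.1] op 1.002
```

View pics/w10.png

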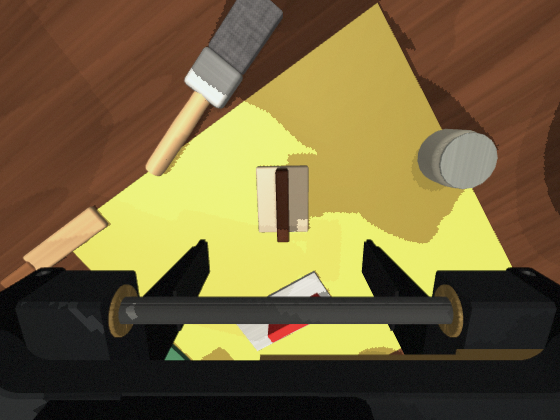

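```bash
python3 -m pendant '[-0.006,-0.0068,0.1,-0.0057,-1, 0,0,0.1,0,-1, 0,0,0.08,0,-1, 0,0,0.05,0,-1, 0,0,0.027,0,-1, 0,0,0,0,0, 0,0,0,0,1, 0,0,0,0,1, 0,0,0,0,1, 0,0,0,0,1]';  python3 -m pendant '[0,0,0,0,1, 0,0,0,0,1, 0,0,0,0,1, 0,0,0,0,1, 0,0,0,0,1, 0,0,0,0,1, 0,0,-0.02,0,1, 0,0,-0.1,0,1, 0,0,-0.12,0,1, 0,0,-0.12,0,1]';python3 -m pendant '[0,0,-0.12,0,1, 0,0,-0.12,0,1, 0,0,0,0,1]'; python3 -c "
from h import *
plan(613.8,-179.4,210,1.634)"
```

```text
t: 36.1
eef_pos: [456.4, 301.1, 13.1]
tcp_rot: [3.141, 0.0, 2.568]
ft_force: [1.0, -0.1, -1.0]
opening: 0.53
t: 37.35
eef_pos: [456.0, 300.9, 158.7]
tcp_rot: [-3.141, -0.0, 2.568]
ft_force: [1.3, 1.0, -2.5]
opening: 0.121
t: 37.72
eef_pos: [457.1, 301.5, 256.6]
tcp_rot: [3.136, 0.003, 2.568]
ft_force: [-0.1, -0.6, -1.7]
opening: 0.123
t 37.725 pos [457.1 301.5 256.6] yaw 2.568 turn 0.2973 z 0.1165 xy@now [-0.9816 -0.7973] xy@after [-1.2247  0.3151] F [-0.1 -0.6 -1.7] op 0.123
```

```bash
python3 -m pendant '[0,0,0,0.05,1, 0,0,0,0.05,1, 0,0,0,0.05,1, 0,0,0,0.05,1, 0,0,0,0.05,1, 0,0,0,0.0473,1, 0,0,0,0,1]';python3 -m pendant '[-0.122,0.0315,0,0,1, -0.122,0.0315,0,0,1, -0.122,0.0315,0,0,1, -0.122,0.0315,0,0,1, -0.122,0.0315,0,0,1, -0.122,0.0315,0,0,1, -0.122,0.0315,0,0,1, -0.122,0.0315,0,0,1, -0.122,0.0315,0,0,1, -0.122,0.0315,0,0,1]'; python3 -m pendant '[0,0,0.02,0,1, 0,0,0,0,1]'; python3 - <<'E'
from h import *
im,mc=wsnap('w11')
plan(613.8,-179.4,196,1.634)
E
```

```text
t: 38.6
eef_pos: [455.9, 300.8, 251.9]
tcp_rot: [-3.14, 0.001, 1.635]
ft_force: [-0.3, -0.4, -2.0]
opening: 0.127
t: 39.85
eef_pos: [612.9, -179.6, 252.1]
tcp_rot: [-3.141, -0.001, 1.638]
ft_force: [1.2, 0.6, -1.5]
opening: 0.121
t: 40.1
eef_pos: [612.1, -177.6, 243.4]
tcp_rot: [-3.139, -0.002, 1.636]
ft_force: [-0.4, 0.1, -0.5]
opening: 0.126
t 40.15 pos [ 612.4 -177.1  244.1] yaw 1.636 turn 0.0006 z 0.1203 xy@now [-0.0059  0.0032] xy@after [-0.0058  0.0033] F [ 0.2  0.6 -1.8] op 0.126
```

View pics/w11.png

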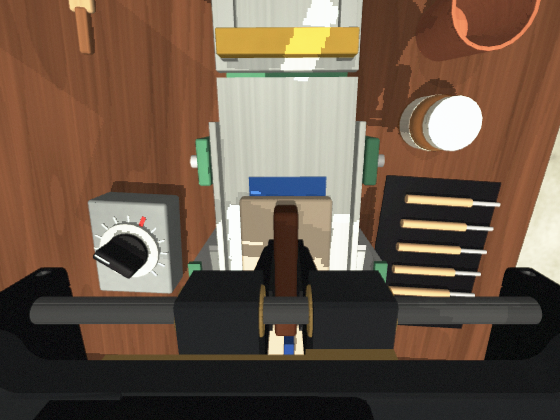

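Brown is held straight over the patch and the tray is level. I lower and release it.

```bash
python3 -m pendant '[-0.006,0.0033,0.04,0,1, 0,0,0.04,0,1, 0,0,0.026,0,1, 0,0,0.0135,0,1, 0,0,0,0,1, 0,0,0,0,1]';  python3 -m pendant '[0,0,0,0,1, 0,0,0,0,0.4, 0,0,0,0,0.3, 0,0,-0.02,0,0.2, 0,0,-0.06,0,0.2, 0,0,-0.08,0,0.2, 0,0,0,0,0.2, 0,0,0,0,0.2, 0,0,0,0,0.2, 0,0,0,0,0]'; python3 - <<'E'
from h import *
im=snap('side','s12'); 
plan(578,235,140,1.53)
E
```

```text
t: 40.9
eef_pos: [614.5, -180.4, 197.4]
tcp_rot: [3.141, 0.0, 1.634]
ft_force: [0.7, 0.3, -1.4]
opening: 0.128
t: 42.15
eef_pos: [614.2, -180.3, 260.3]
tcp_rot: [-3.141, -0.001, 1.634]
ft_force: [0.3, 0.1, 0.0]
opening: 0.456
t 42.2 pos [ 614.2 -180.3  260.4] yaw 1.6339 turn 0.0331 z 0.301 xy@now [ 1.0419 -0.0249] xy@after [ 1.0337 -0.1328] F [-0.2  0.3 -0. ] op 0.478
```

View pics/s12.png

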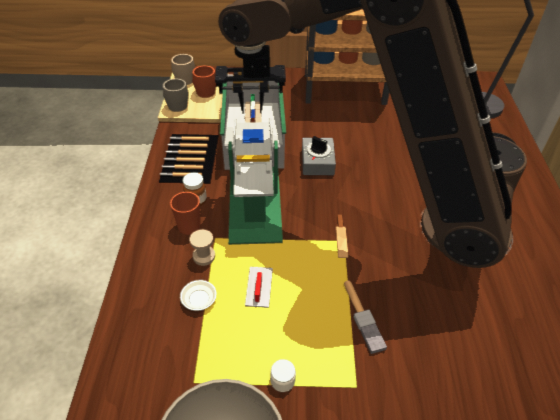

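```bash
python3 -m pendant '[0.1155,-0.0028,0,0,-0.2, 0.1155,-0.0028,0,0,-0.5, 0.1155,-0.0028,0,0,-1, 0.1155,-0.0028,0,0,-1, 0.1155,-0.0028,0,0,-1, 0.1155,-0.0028,0,0,-1, 0.1155,-0.0028,0,0,-1, 0.1155,-0.0028,0,0,-1, 0.1155,-0.0028,0,0,-1, 0,0,0,0.033,-1]';python3 -m pendant '[0,0,0.1,0,-1, 0,0,0.1,0,-1, 0,0,0.06,0,-1, 0,0,0,0,-1, 0,0,0,0,-1]'; python3 - <<'E'
from h import *
im,mc=wsnap('w13'); t=snap('top','t13'); s=snap('side','s13')
cv2.imwrite('pics/zt13.png',cv2.resize(t[130:230,270:530],None,fx=3,fy=3,interpolation=cv2.INTER_CUBIC)[:,:,::-1])
wrib(im,mc,masks(im)['red'],(578,235),z=39,r=60)
plan(578,235,12,1.53)
E
```

```text
t: 43.45
eef_pos: [577.3, 236.9, 260.6]
tcp_rot: [-3.141, -0.0, 1.532]
ft_force: [0.4, -0.5, -0.6]
opening: 0.996
t: 44.08
eef_pos: [578.5, 234.2, 158.0]
tcp_rot: [3.14, -0.0, 1.53]
ft_force: [0.1, -0.4, 0.6]
opening: 0.999
n 736 mean [580.4 236.5] yaw 1.53 rect [580.4 235.7] [68.1 10.3] 87.7
t 44.225 pos [578.5 234.2 158.3] yaw 1.5303 turn 0.0001 z 0.3657 xy@now [ 0.002  -0.0012] xy@after [ 0.002  -0.0012] F [-0.   0.3 -0.5] op 1.004
```

View pics/w13.png

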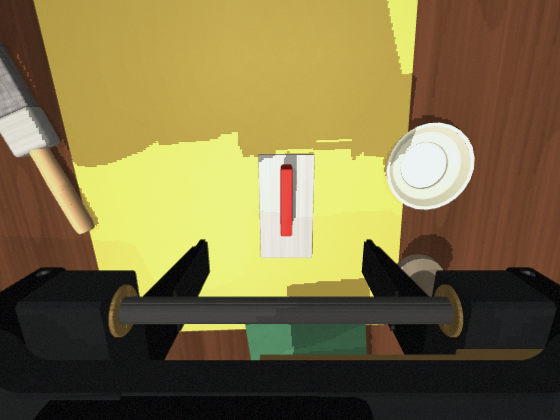

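View pics/zt13.png

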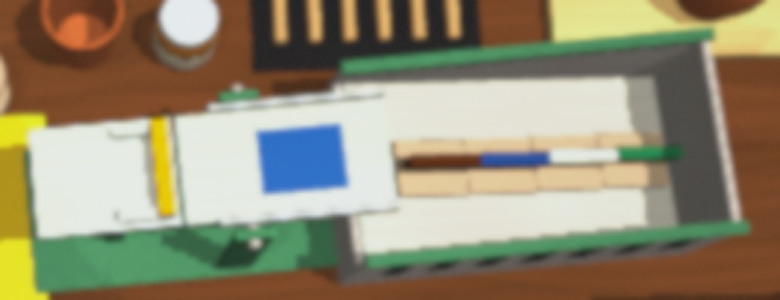

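All four tiles are queued in the basket (green, white, blue, brown) and the tray is level. The blade rib is at px (287,200), measured 68 x 10 mm. Gripping it now.

```bash
python3 -m pendant '[0.0034,0.0041,0.1,0,-1, 0,0,0.1,0,-1, 0,0,0.08,0,-1, 0,0,0.05,0,-1, 0,0,0.036,0,-1, 0,0,0,0,0, 0,0,0,0,1, 0,0,0,0,1, 0,0,0,0,1, 0,0,0,0,1]';  python3 -m pendant '[0,0,0,0,1, 0,0,0,0,1, 0,0,0,0,1, 0,0,0,0,1, 0,0,0,0,1, 0,0,0,0,1, 0,0,-0.02,0,1, 0,0,-0.1,0,1, 0,0,-0.12,0,1, 0,0,-0.12,0,1]';python3 -m pendant '[0,0,-0.11,0,1, 0,0,-0.08,0,1, 0,0,0,0,1, 0,0,0,0,1, 0,0,0,0,1]'; python3 - <<'E'
from h import *
plan(600,60,220,1.634)
s=snap('side','s14'); im,mc=wsnap('w14')
E
```

```text
t: 45.48
eef_pos: [579.8, 235.4, 10.9]
tcp_rot: [3.141, -0.0, 1.53]
ft_force: [-0.4, -0.3, -0.2]
opening: 0.531
t: 46.72
eef_pos: [579.5, 235.2, 156.5]
tcp_rot: [-3.141, -0.0, 1.53]
ft_force: [1.8, 0.6, -1.7]
opening: 0.124
t: 47.35
eef_pos: [579.2, 235.2, 229.1]
tcp_rot: [-3.139, 0.001, 1.53]
ft_force: [0.5, 0.1, -1.4]
opening: 0.127
t 47.35 pos [579.2 235.2 229.1] yaw 1.5302 turn -0.033 z 0.0227 xy@now [-0.4354  0.0697] xy@after [-0.4403  0.0242] F [ 0.5  0.1 -1.4] op 0.127
```

View pics/w14.png

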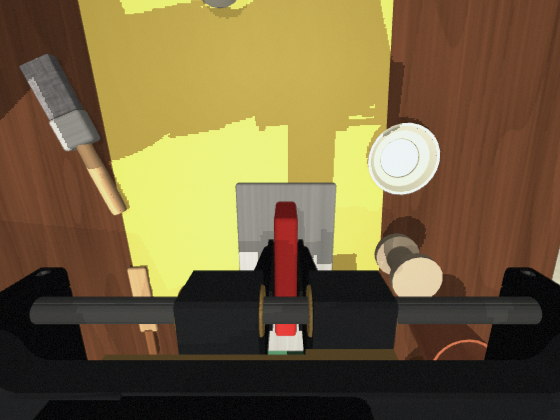

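View pics/s14.png

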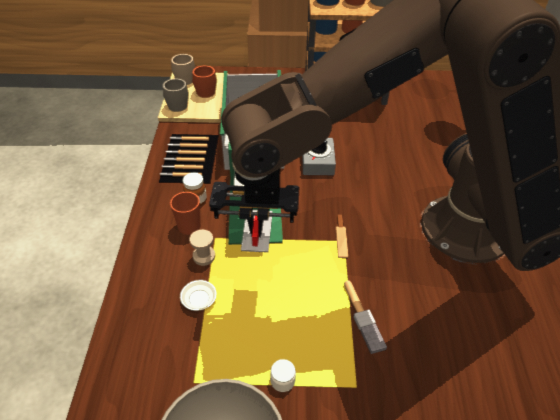

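```bash
python3 - <<'E'
from h import *
from scipy.spatial.transform import Rotation as Ro
m=env.camera_model('wrist')
for n,p,r in [('w5',(612.1,-178.6,243.5),(-3.139,-.001,1.636)),('w11',(612.4,-177.1,244.1),(-3.139,-.002,1.636))]:
    T=np.eye(4);T[:3,:3]=Ro.from_euler('xyz',r).as_matrix();T[:3,3]=p; mc=(m,T@m['tool_from_camera'])
    im=cv2.imread(f'pics/{n}.png')[:,:,::-1].copy(); h=cv2.cvtColor(im,cv2.COLOR_RGB2HSV).astype(int)
    mk=(h[...,0]>15)&(h[...,0]<32)&(h[...,1]>140)&(h[...,2]>110); mk[100:]=0; mk[:,:200]=0; mk[:,380:]=0
    ys,xs=np.nonzero(mk); print(n,xs.min(),xs.max(),ys.min(),ys.max())
    for z in (207.5,195.5):
        P=wun(np.c_[xs,ys],z,mc)[:,:2].astype(np.float32); print(z,cv2.minAreaRect(P))
for c in('top','side'):
    im=cv2.imread(f'pics/{c}13.png' if 0 else f'pics/{c[0]}13.png')[:,:,::-1].copy()
    h=cv2.cvtColor(im,cv2.COLOR_RGB2HSV).astype(int)
    m2=(h[...,0]>18)&(h[...,0]<28)&(h[...,1]>150)&(h[...,2]>110)
    n,l,st,ce=cv2.connectedComponentsWithStats(m2.astype(np.uint8))
    for i in range(1,n):
        if st[i,4]>40 and np.hypot(*(ce[i]-proj(c,[605,-52,207])[0]))<20:
            ys,xs=np.nonzero(l==i); P=unproj(c,np.c_[xs,ys],205)[:,:2].astype(np.float32); print(c,cv2.minAreaRect(P))
E
```

```text
w5 216 358 25 55
207.5 ((605.625732421875, -51.15996170043945), (87.06379699707031, 16.30272102355957), 4.125400543212891)
195.5 ((605.4727172851562, -48.45745849609375), (92.13150787353516, 17.251646041870117), 4.125402450561523)
w11 215 358 27 56
207.5 ((605.762451171875, -50.109657287597656), (87.39972686767578, 15.947375297546387), 3.7201812267303467)
195.5 ((605.599853515625, -47.43228530883789), (92.47013854980469, 16.8725528717041), 3.7201809883117676)
top ((605.5377197265625, -48.96855163574219), (90.78143310546875, 12.70998477935791), 4.205739498138428)
```

```bash
python3 -m pendant '[0,0,-0.03,-0.033,1, -0.06,0.002,0,0,1, -0.06,0.002,0,0,1, -0.06,0.002,0,0,1, -0.06,0.002,0,0,1, 0,0,0,0,1, 0,0,0,0,1]'; python3 - <<'E'
from h import *
im,mc=wsnap('w15'); s=snap('side','s15'); t=snap('top','t15')
cv2.imwrite('pics/zs15.png',cv2.resize(s[120:280,180:340],None,fx=3.7,fy=3.7,interpolation=cv2.INTER_CUBIC)[:,:,::-1])
plan(600,60,220,1.634)
E
```

```text
t: 48.32
eef_pos: [588.9, 140.1, 242.3]
tcp_rot: [-3.141, -0.0, 1.634]
ft_force: [0.6, 0.8, -2.9]
opening: 0.126
t 48.475 pos [588.9 140.4 242.5] yaw 1.6347 turn 0.0002 z 0.0562 xy@now [-0.2024  0.015 ] xy@after [-0.2024  0.0151] F [ 0.2  0.3 -1.2] op 0.121
```

View pics/zs15.png

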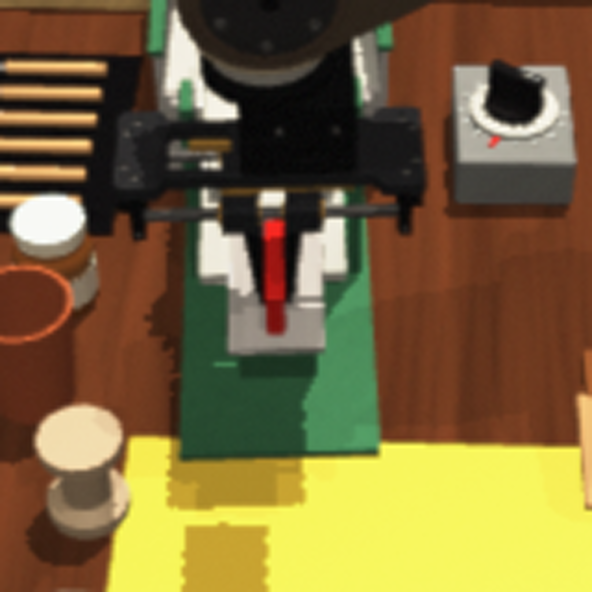

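View pics/t15.png

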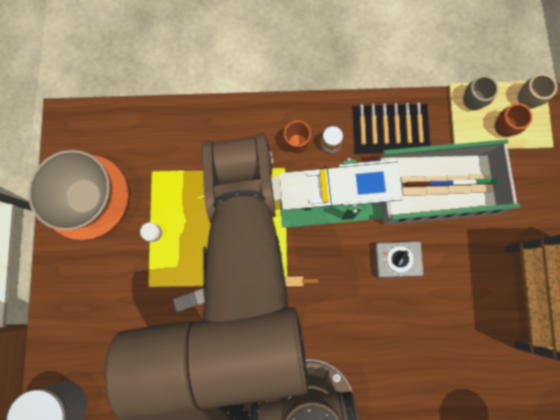

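The blade hangs level and the shelf is clear. Bridge centre is about (605.6,−50), station yaw about 0.068. I go to the pre-insert pose in front of the cheeks.

```bash
python3 -c "
from h import *
plan(596.8,80,198,1.639)"; python3 -m pendant '[-0.05,0.0075,0,-0.001,1, -0.05,0.0075,0,0,1, -0.05,0,0,0,1, 0,0,0.04,0,1, 0,0,0,0,1, 0,0,0,0,1]';python3 - <<'E'
from h import *
plan(596.8,80,198,1.639)
im,mc=wsnap('w16')
s=snap('side','s16'); t=snap('top','t16')
cv2.imwrite('pics/zt16.png',cv2.resize(t[150:230,240:360],None,fx=6,fy=6,interpolation=cv2.INTER_CUBIC)[:,:,::-1])
E
```

```text
t 48.475 pos [588.9 140.4 242.5] yaw 1.6347 turn -0.0014 z 0.1112 xy@now [-0.152   0.0102] xy@after [-0.1521  0.0095] F [ 0.2  0.3 -1.2] op 0.121
t: 49.22
eef_pos: [598.8, 80.5, 226.5]
tcp_rot: [-3.141, -0.0, 1.637]
ft_force: [-0.8, -0.3, -1.2]
opening: 0.125
t 49.225 pos [598.8  80.5 226.5] yaw 1.6374 turn -0.0005 z 0.0712 xy@now [-0.001  -0.0051] xy@after [-0.001  -0.0051] F [-0.8 -0.3 -1.2] op 0.125
```

View pics/zt16.png

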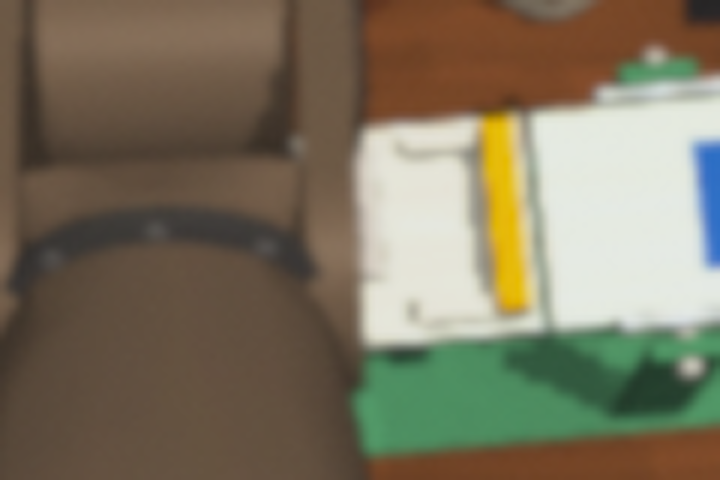

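```bash
python3 -m pendant '[-0.001,-0.005,0.03,0.0,1, 0,0,0.025,0,1, 0,0,0.016,0,1, 0,0,0,0,1, 0,0,0,0,1]';python3 - <<'E'
from h import *
t=snap('top','t17')
cv2.imwrite('pics/zt17.png',cv2.resize(t[150:230,270:350],None,fx=7,fy=7,interpolation=cv2.INTER_CUBIC)[:,:,::-1])
plan(602.7,-7.6,198,1.639)
E
```

```text
t: 50.0
eef_pos: [597.0, 79.7, 198.4]
tcp_rot: [3.141, -0.0, 1.637]
ft_force: [1.2, -0.4, -1.5]
opening: 0.124
t 50.05 pos [597.1  79.7 198.5] yaw 1.637 turn -0.0007 z 0.0013 xy@now [-0.2186 -0.0004] xy@after [-0.2186 -0.0008] F [ 0.8  0.2 -1.3] op 0.12
```

View pics/zt17.png

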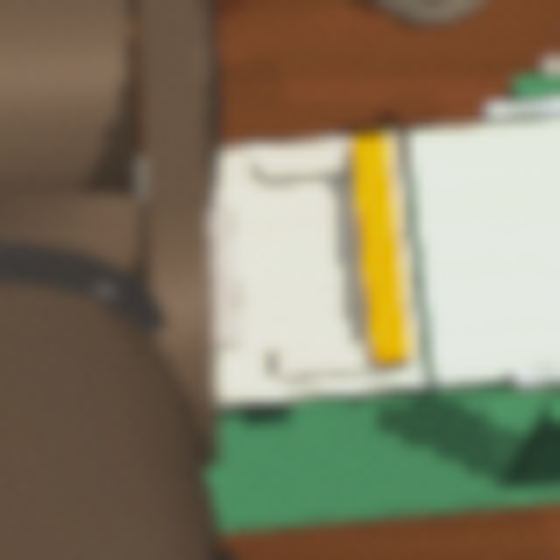

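```bash
python3 -m pendant '[-0.025,0,0,-0.0007,1, -0.025,0,0,0,1, -0.025,0,0,0,1, -0.02,0,0,0,1, 0,0,0,0,1, 0,0,0,0,1]';python3 - <<'E'
from h import *
t=snap('top','t18')
cv2.imwrite('pics/zt18.png',cv2.resize(t[150:230,270:350],None,fx=7,fy=7,interpolation=cv2.INTER_CUBIC)[:,:,::-1])
plan(602.7,-7.6,198,1.639)
E
```

```text
t: 50.8
eef_pos: [599.5, 41.8, 198.2]
tcp_rot: [-3.142, -0.0, 1.639]
ft_force: [0.5, -0.2, -2.2]
opening: 0.123
t 50.85 pos [599.4  42.  198.2] yaw 1.6394 turn 0.0001 z 0.0006 xy@now [-0.1242 -0.0004] xy@after [-0.1242 -0.0003] F [-0.4 -0.  -2.3] op 0.121
```

View pics/zt18.png

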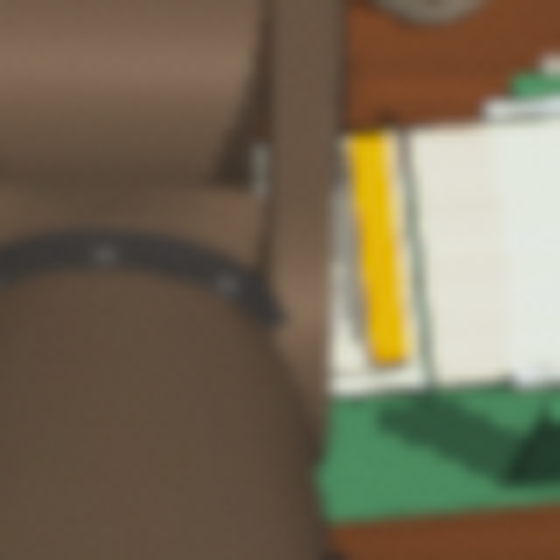

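```bash
python3 -m pendant '[-0.02,0,0,0,1, -0.02,0,0,0,1, -0.02,0,0,0,1, 0,0,0,0,1, 0,0,0,0,1]';python3 - <<'E'
from h import *
t=snap('top','t19'); s=snap('side','s19'); w,_=wsnap('w19')
cv2.imwrite('pics/zt19.png',np.hstack([cv2.resize(t[150:230,290:370],(390,390),interpolation=cv2.INTER_CUBIC)[:,:,::-1],cv2.resize(s[130:210,210:290],(390,390),interpolation=cv2.INTER_CUBIC)[:,:,::-1]]))
plan(602.7,-7.6,198,1.639)
E
```

```text
t: 51.48
eef_pos: [601.1, 17.8, 198.2]
tcp_rot: [3.142, -0.0, 1.639]
ft_force: [0.2, -0.4, -1.5]
opening: 0.122
t 51.625 pos [601.1  18.  198.2] yaw 1.6394 turn 0.0001 z 0.0005 xy@now [-0.0642 -0.0004] xy@after [-0.0642 -0.0004] F [-0.4 -0.2 -1.5] op 0.124
```

View pics/zt19.png

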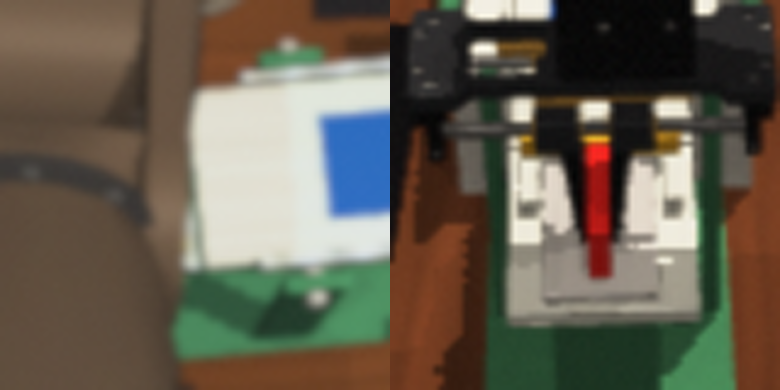

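```bash
python3 -m pendant '[-0.015,0,0,0,1, -0.015,0,0,0,1, -0.015,0,0,0,1, -0.01,0,0,0,1, 0,0,0,0,1, 0,0,0,0,1]'; python3 -m pendant '[-0.005,0,0,0,1, 0,0,0,0,1]';python3 -m pendant '[-0.005,0,0,0,1, 0,0,0,0,1]'
```

```text
t: 52.38
eef_pos: [602.6, -4.1, 198.2]
tcp_rot: [3.142, -0.0, 1.639]
ft_force: [0.4, -0.2, -2.0]
opening: 0.12
t: 52.62
eef_pos: [602.8, -6.1, 198.2]
tcp_rot: [3.142, -0.0, 1.639]
ft_force: [0.7, -0.1, -1.8]
opening: 0.12
t: 52.88
eef_pos: [602.8, -7.5, 198.2]
tcp_rot: [3.142, -0.001, 1.639]
ft_force: [1.1, 5.4, -0.9]
opening: 0.125
```

```bash
python3 -m pendant '[0,0,0.003,0,1, 0,0,0.003,0,1, 0,0,0,0,1]'; python3 -m pendant '[-0.004,0,0,0,1, 0,0,0,0,1, 0,0,0,0,1]'
```

```text
t: 53.25
eef_pos: [602.9, -7.5, 195.8]
tcp_rot: [3.141, -0.001, 1.639]
ft_force: [0.8, 6.0, -1.5]
opening: 0.124
t: 53.62
eef_pos: [602.8, -7.6, 195.9]
tcp_rot: [3.141, -0.003, 1.639]
ft_force: [0.6, 13.4, -0.7]
opening: 0.127
```

```bash
python3 -m pendant '[0,0,0,0,0.5, 0,0,0,0,0.4, 0,0,0,0,0.4, 0,0,-0.02,0,0.4, 0,0,-0.04,0,0.4, 0,0,-0.08,0,0.3, 0,0,-0.1,0,0, 0,0,0,0,-0.5]';python3 - <<'E'
from h import *
w,mc=wsnap('w20'); s=snap('side','s20')
cv2.imwrite('pics/zs20.png',cv2.resize(s[110:210,200:340],None,fx=5,fy=5,interpolation=cv2.INTER_CUBIC)[:,:,::-1])
wrib(w,mc,masks(w)['red'],(602,-8),z=224,r=60)
r=env.landmark_of('blade','side'); print([(np.round(d['xyz']).tolist(),round(d['confidence'],2)) for d in r[:2]])
r=env.landmark_of('dial_grip','side'); print([(np.round(d['xyz']).tolist(),round(d['confidence'],2)) for d in r[:2]])
plan(416,-273,160,1.6)
E
```

```text
t: 54.62
eef_pos: [603.9, -9.8, 296.1]
tcp_rot: [3.135, 0.001, 1.639]
ft_force: [0.4, -1.2, 0.6]
opening: 0.504
n 1044 mean [603.7  -5.3] yaw 1.643 rect [603.5  -6.9] [11.3 68.3] 4.2
[]
[([416.0, -273.0, 88.0], 0.75)]
t 54.825 pos [602.7  -9.7 291.3] yaw 1.6392 turn 0.0125 z 0.3282 xy@now [-0.6248 -0.5105] xy@after [-0.6444 -0.4857] F [-0.  -0.4 -0.1] op 0.671
```

View pics/w20.png

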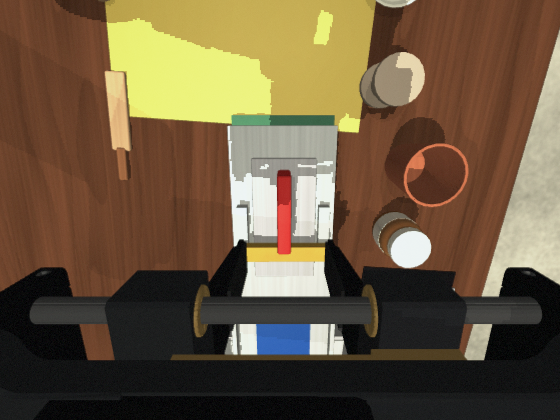

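View pics/zs20.png

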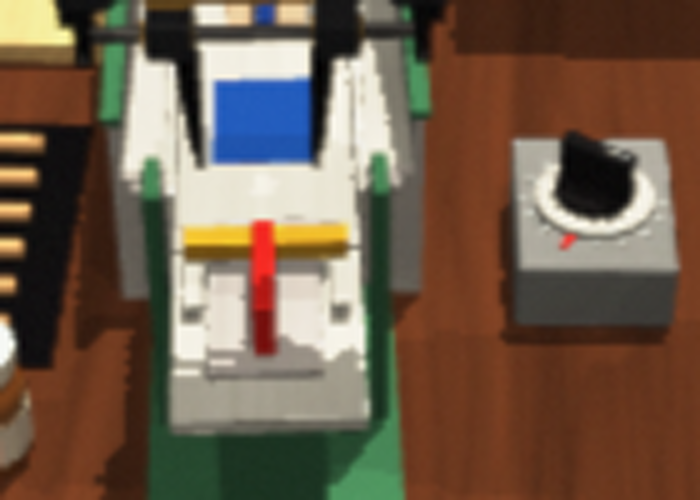

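The blade is home: the rib front meets the bridge face at px (285,250), with the tongue over the tray end. Now the dial.

```bash
python3 -m pendant '[-0.0694,-0.0567,0,0,-1, -0.0694,-0.0567,0,0,-1, -0.0694,-0.0567,0,0,-1, -0.0694,-0.0567,0,0,-1, -0.0694,-0.0567,0,0,-1, -0.0694,-0.0567,0,0,-1, -0.0694,-0.0567,0,0,-1, -0.0694,-0.0567,0,0,-1, -0.0694,-0.0567,0,0,-1]'; python3 -m pendant '[0,0,0.08,0,-1, 0,0,0.07,0,-1, 0,0,0,0,-1, 0,0,0,0,-1]';python3 - <<'E'
from h import *
plan(416,-273,160,1.6)
w,mc=wsnap('w21')
for c in ['dial_grip','dial_mark','panel']:
    r=env.landmark_of(c,'wrist'); print(c,[(np.round(d['xyz'],1).tolist(),round(d['confidence'],2)) for d in r[:2]])
m=masks(w)['red']; m[:, :]=m
ys,xs=np.nonzero(m); P=wun(np.c_[xs,ys],50,mc)[:,:2]; k=np.hypot(P[:,0]-430,P[:,1]+233)<20; print('red',P[k].mean(0),k.sum(),xs[k].mean(),ys[k].mean())
cv2.imwrite('pics/zw21.png',cv2.resize(w[80:300,180:400],None,fx=2.7,fy=2.7,interpolation=cv2.INTER_CUBIC)[:,:,::-1])
E
```

```text
t: 55.95
eef_pos: [415.5, -273.7, 291.1]
tcp_rot: [-3.141, -0.001, 1.639]
ft_force: [-0.9, -0.8, -0.3]
opening: 1.001
t: 56.45
eef_pos: [416.8, -273.1, 232.4]
tcp_rot: [3.141, 0.0, 1.639]
ft_force: [1.0, -0.5, -0.4]
opening: 0.999
t 56.45 pos [ 416.8 -273.1  232.4] yaw 1.6394 turn 0.0125 z 0.181 xy@now [ 0.0003 -0.0019] xy@after [ 0.0002 -0.0019] F [ 1.  -0.5 -0.4] op 0.999
dial_grip [([415.5, -268.5, 85.9], 0.88)]
dial_mark [([431.8, -230.4, 51.6], 0.58)]
panel [([414.3, -273.6, 4.1], 0.55)]
red [ 432.97702047 -231.86137356] 43 300.86046511627904 156.48837209302326
```

View pics/zw21.png

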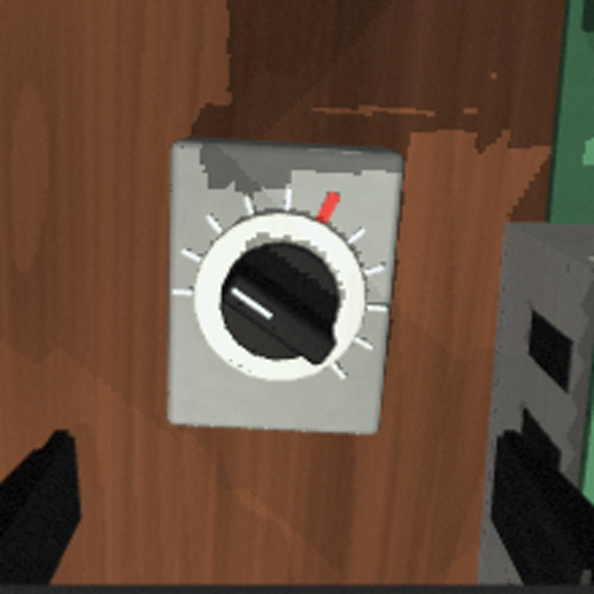

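```bash
python3 - <<'E'
from h import *
im=cv2.imread('pics/w21.png')[:,:,::-1].copy(); mc=wcam()
h=cv2.cvtColor(im,cv2.COLOR_RGB2HSV).astype(int)
# pointer line: bright pixels within black region
mk=(h[...,2]>130); sub=np.zeros_like(mk); sub[80+280//27*10//10:1]=0
y0,y1,x0,x1=80+int(280/2.7),80+int(325/2.7),180+int(226/2.7),180+int(280/2.7)
sub[y0:y1,x0:x1]=mk[y0:y1,x0:x1]
n,l,st,ce=cv2.connectedComponentsWithStats(sub.astype(np.uint8)); print(st.tolist(),ce.round(1).tolist())
for i in range(1,n):
    if st[i,4]<15: continue
    ys,xs=np.nonzero(l==i); P=wun(np.c_[xs,ys],87,mc)[:,:2]; d=P-P.mean(0); w,v=np.linalg.eigh(d.T@d/len(d)); v=v[:,1]; print(P.mean(0),np.arctan2(v[1],v[0])%np.pi,np.sqrt(w*12))
z=lambda u,v:(180+u/2.7,80+v/2.7)
tk=[(182,292),(190,253),(213,224),(250,204),(289,199),(330,206),(357,235),(375,269),(377,308),(363,344),(339,371)]
T=wun([z(*p) for p in tk],50,mc)[:,:2]
A=np.c_[2*T,np.ones(len(T))]; s=np.linalg.lstsq(A,(T**2).sum(1),rcond=None)[0]; c=s[:2]; print('centre',c,'r',np.sqrt(s[2]+c@c))
a=np.unwrap(np.arctan2(*(T-c).T[::-1])); print((a+0.4*np.arange(11)).round(3))
cor=[(172,141),(402,155),(378,433),(170,422)]
C=wun([z(*p) for p in cor],50,mc); print(C.round(1), C.mean(0))
E
```

```text
[[0, 0, 560, 420, 235159], [266, 187, 15, 11, 41]] [[279.5, 209.5], [273.0, 192.0]]
[ 404.10644087 -267.53091597] 2.580786661489498 [ 2.61948512 18.34390356]
centre [ 416.03966447 -272.86114199] r 43.56218504253928
[-3.121 -3.132 -3.108 -3.135 -3.131 -3.136 -3.126 -3.124 -3.135 -3.146
 -3.13 ]
[[ 366.1 -209.2   50. ]
 [ 463.2 -208.2   50. ]
 [ 465.9 -334.8   50. ]
 [ 368.9 -336.    50. ]] [ 416.01902638 -272.04768455   50.        ]
```

The dial pointer stands at about 0.56 rad: its line is at zoom px (232,290)–(272,316), and the red mark is at (329,206). The tick circle fits well, with its centre at (416,−273). I align the jaws to the bar at yaw 2.58.

```bash
python3 -m pendant '[0,0,0.05,-0.05,-1, 0,0,0.05,-0.05,-1, 0,0,0.05,-0.05,-1, 0,0,0.02,-0.05,-1, 0,0,0,-0.05,-1, 0,0,0,-0.05,-1, 0,0,0,0,-1, 0,0,0,0,-1]';python3 - <<'E'
from h import *
plan(416,-273,63,2.58)
w,mc=wsnap('w22')
cv2.imwrite('pics/zw22.png',cv2.resize(w[60:300,160:400],None,fx=2.5,fy=2.5,interpolation=cv2.INTER_CUBIC)[:,:,::-1])
E
```

```text
t: 57.65
eef_pos: [416.6, -272.9, 164.1]
tcp_rot: [3.142, 0.001, 2.578]
ft_force: [-0.2, 0.2, -0.7]
opening: 1.0
t 57.65 pos [ 416.6 -272.9  164.1] yaw 2.5784 turn -0.0005 z 0.2527 xy@now [ 0.0011 -0.0009] xy@after [ 0.0011 -0.0009] F [-0.2  0.2 -0.7] op 1.0
```

View pics/zw22.png

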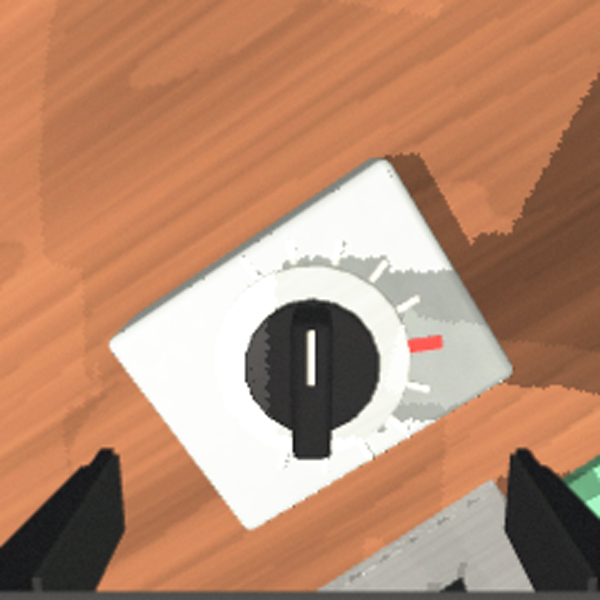

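The bar is aligned with the jaws: the pointer line is vertical at zoom col 311 and the red mark is at (425,343). I recheck the mark direction, then grip.

```bash
python3 - <<'E'
from h import *
mc=wcam(); im=cv2.imread('pics/w22.png')[:,:,::-1].copy()
ys,xs=np.nonzero(masks(im)['red']); P=wun(np.c_[xs,ys],50,mc)[:,:2]; k=np.hypot(P[:,0]-432,P[:,1]+233)<25; p=P[k].mean(0); d=p-[416,-272.9]; print(p,np.hypot(*d),np.arctan2(d[1],d[0]))
E
python3 -m pendant '[0.001,-0.001,0.08,0,-1, 0,0,0.08,0,-1, 0,0,0.06,0,-1, 0,0,0.032,0,-1, 0,0,0,0,-0.3, 0,0,0,0,0.3, 0,0,0,0,1, 0,0,0,0,1, 0,0,0,0,1, 0,0,0,0,1]'; python3 -m pendant '[0,0,0,0,1, 0,0,0,0,1, 0,0,0,0,1, 0,0,0,0,1]'
```

```text
[ 433.08590356 -231.69807173] 44.604114093205965 1.1776932181300896
t: 58.95
eef_pos: [416.6, -273.2, 64.1]
tcp_rot: [3.141, 0.002, 2.582]
ft_force: [-2.3, -0.1, 18.5]
opening: 0.423
t: 59.45
eef_pos: [416.6, -274.0, 64.2]
tcp_rot: [-3.141, 0.003, 2.582]
ft_force: [-2.3, -3.0, 14.1]
opening: 0.147
```

```bash
python3 -m pendant '[0,0,-0.008,0,1, 0,0,-0.007,0,1, 0,0,0,0,1, 0,0,0,0,1]'
```

```text
t: 59.95
eef_pos: [415.2, -273.1, 66.7]
tcp_rot: [-3.142, -0.003, 2.582]
ft_force: [2.0, -9.4, -34.7]
opening: 0.146
```

```bash
python3 -m pendant '[0,0,0,0,0.5, 0,0,0,0,0.5, 0,0,0,0,0.5]'; python3 -c "
from h import *
plan(416,-273,68,2.58)"
```

```text
t: 60.32
eef_pos: [416.0, -273.0, 69.4]
tcp_rot: [3.142, 0.001, 2.582]
ft_force: [-0.0, -0.0, 0.7]
opening: 0.252
t 60.325 pos [ 416.  -273.    69.4] yaw 2.5818 turn 0.0006 z 0.0035 xy@now [ 0.0001 -0.    ] xy@after [ 0.0001 -0.    ] F [-0.  -0.   0.7] op 0.252
```

```bash
python3 -m pendant '[0,0,0,0,1, 0,0,0,0,1, 0,0,0,0,1]';  python3 -m pendant '[0,0,0,0.05,1, 0,0,0,0.05,1, 0,0,0,0.05,1, 0,0,0,0.05,1, 0,0,0,0.05,1, 0,0,0,0.05,1, 0,0,0,0.05,1, 0,0,0,0.05,1, 0,0,0,0.05,1, 0,0,0,0.001,1]'; python3 -m pendant '[0,0,0,0,1, 0,0,0,0,1]'
```

```text
t: 60.7
eef_pos: [415.8, -273.5, 69.3]
tcp_rot: [-3.141, 0.0, 2.582]
ft_force: [-3.9, -3.2, 2.5]
opening: 0.146
t: 61.95
eef_pos: [413.7, -273.9, 69.2]
tcp_rot: [-3.139, 0.002, 1.164]
ft_force: [-20.2, -12.9, 7.7]
opening: 0.146
t: 62.2
eef_pos: [413.8, -273.9, 69.2]
tcp_rot: [-3.139, 0.002, 1.166]
ft_force: [-21.0, -14.6, 8.4]
opening: 0.143
```

```bash
python3 -m pendant '[0,0,0,0,0.3, 0,0,0,0,0, 0,0,0,0,-0.5, 0,0,0,0,-1, 0,0,-0.05,0,-1, 0,0,-0.1,0,-1, 0,0,-0.1,0,-1, 0,0,0,0,-1, 0,0,0,0,-1]';python3 - <<'E'
from h import *
plan(416,-273,63,1.165)
w,mc=wsnap('w23')
cv2.imwrite('pics/zw23.png',cv2.resize(w[60:300,160:400],None,fx=2.5,fy=2.5,interpolation=cv2.INTER_CUBIC)[:,:,::-1])
E
```

```text
t: 63.32
eef_pos: [415.7, -272.8, 168.5]
tcp_rot: [-3.141, -0.0, 1.165]
ft_force: [0.4, 0.4, 0.4]
opening: 0.985
t 63.325 pos [ 415.7 -272.8  168.5] yaw 1.165 turn -0.0 z 0.2638 xy@now [-0.0002  0.0009] xy@after [-0.0002  0.0009] F [0.4 0.4 0.4] op 0.985
```

View pics/zw23.png

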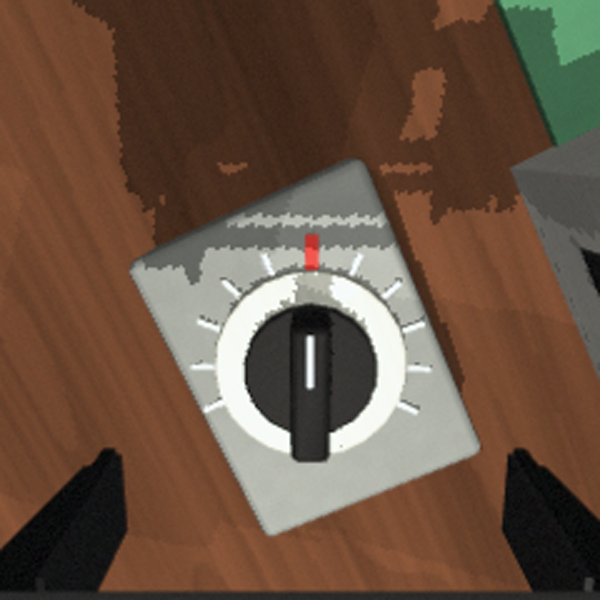

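The pointer line (zoom col 310) points straight at the red mark (col 312). I retreat and do a final check.

```bash
python3 -m pendant '[0,0,-0.1,0,-1, 0,0,-0.1,0,-1, 0,0,-0.05,0,-1, 0,0,0,0,-1, 0,0,0,0,-1]';python3 - <<'E'
from h import *
s=snap('side','s24'); t=snap('top','t24')
a=cv2.resize(s[60:220,160:360],None,fx=3,fy=3,interpolation=cv2.INTER_CUBIC); cv2.imwrite('pics/zs24.png',a[:,:,::-1])
for c in ['jar','tin','cup','dish','tool_rib','brush','prop']:
    r=env.landmark_of(c,'side'); print(c,[(np.round(d['xyz']).tolist(),round(d['confidence'],2)) for d in r[:1]])
print(env.state()['t'])
E
```

```text
t: 64.0
eef_pos: [415.5, -272.7, 267.4]
tcp_rot: [-3.139, -0.001, 1.165]
ft_force: [0.3, 0.3, -0.0]
opening: 0.998
jar [([786.0, -86.0, 2.0], 0.68)]
tin [([511.0, 469.0, 1.0], 0.78)]
cup [([787.0, 16.0, -0.0], 0.96)]
dish [([728.0, 262.0, -3.0], 0.77)]
tool_rib [([357.0, 66.0, 3.0], 0.85)]
brush [([323.0, 302.0, -1.0], 0.97)]
prop [([728.0, 128.0, -2.0], 0.97)]
64.45
```

View pics/zs24.png

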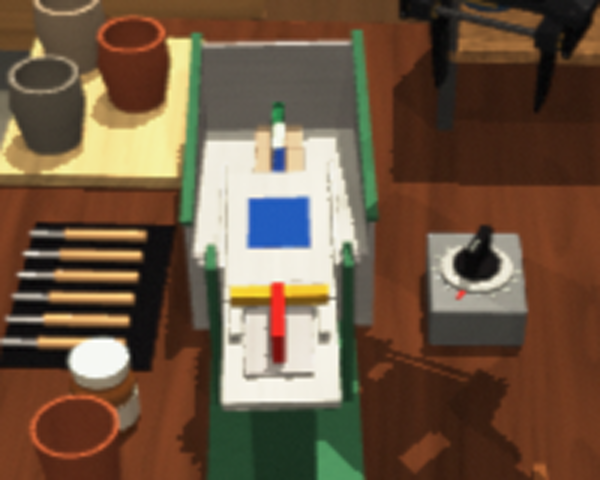

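View pics/t24.png

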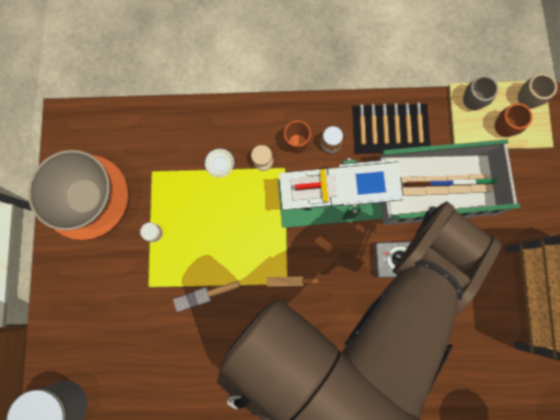

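All four tiles are in the basket and the tray is level. The blade is home and the dial is at the mark. The bystanders have not moved, within measuring error.

```bash
python3 -c "
from h import *
print(env.job_done())"
```

```text
the job is handed in; nothing more can be done
None
```

The whole job went through in the order asked, and I handed it in at about 64 s of the 210 s allowed.

- **Tiles:** All four were present. I set the green, white, blue and brown tiles on the blue patch one at a time. Each tipped the tray and slid into the basket, and the last pictures show them queued there with the tray level.
- **Blade:** I pushed it in tongue first until it met the bridge face, at the position I had worked out. A firmer push then read about 13 N with no further travel, so I left it there. The pictures show the front of its rib against the bridge.
- **Dial:** I turned it from about 0.56 rad. From above, its pointer lines up with the red mark to within about 0.02 rad.
- **Other things:** The jar, tin, cup, dish, tool rib, brush and prop read where they were at the start, within the few millimetres the measurement allows.

**What did not go to plan at the dial:**
- **First grip too low:** The fingers pressed down on the dial with about 18 N, and raising the arm while still gripped pulled up with about 35 N. I opened, gripped again higher, and that cleared it. The dial grip appears to sit nearer 87 mm high than the 80 mm I first took from the description; the camera estimates had said 86–89 mm.
- **Side load:** The turn itself put about 25 N sideways on the wrist, below the 120 N limit.

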